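# Set a gearbox shaft up on V-blocks for a run-out check

### The arm

A 6-joint arm with a two-finger parallel gripper is mounted at the origin on the work surface. World frame = base frame: x ahead of the robot, y to its left, z up, the work surface at z = 0. Lengths are in m, angles in rad, forces in N, time in s.
With the tool pointing down it reaches from about 0.35 to 0.85 m from the base axis. Payload 8.1 kg.
Tool frame: the origin (TCP) lies on the centre line of the jaws, within the pads' length; the fingertips stand 17 mm ahead of it and the grasp point (between the pads) lies 2 mm behind it; x points along the fingers, z is the direction in which the jaws open and shut, and the axes are right-handed (so a half turn about x gives the same grasp; the last joint's range is limited). The gripper opens to 93 mm and grips with 3 to 60 N. Pads are 15 mm wide; open, the fingers measure 128 mm over their backs; the gripper's body (75 mm by 188 mm) begins 65 mm behind the grasp point.
Start: joints at [1.019, 0.13, 1.488, -0, 1.523, -0.085], TCP at [0.27, 0.536, 0.236] pointing down, gripper open.
Joint ranges: [-2.96, 2.96], [-0.89, 2.26], [0.02, 2.5], [-1.34, 4.48], [0, 2.73], [-2.66, 2.66]. Speed limits (rad/s): [2.39, 2.39, 2.79, 3.14, 3.14, 3.14].

### API

Orientations are given as a rotation vector (axis times angle).
In Python, from plant import telemetry, optics, workorder gives the robot as it stands.
- The arm moves only by the shell command python3 -m inch 'ROWS' [FORCE]. ROWS is JSON, a list that holds one entry, the list of rows, each a list of 7 numbers: the shift along the tool's x, y, z in m, then the turn, a rotation vector about the tool's x, y, z in rad, then the opening, from 0 (shut) to 1 (fully open). In form: [[[tx, ty, tz, ax, ay, az, grip], ...]]. A call has 1 to 20 rows; each row shifts and turns the pose as measured when the row begins, along the tool's axes as they then stand; what a row does not reach is not made up. A row lasts 1/10 s, in which the tool goes at most 50 mm and 8.59 degrees, less where a joint would pass 70% of its speed; a pose out of reach is approached as far as the arm can. A call is refused whole if a number of a shift passes 0.05 or a number of a turn 0.15, either way. A call with a gripper value outside its range is refused whole. The fingers move at their own pace and stop on an object; FORCE is the grip in N (left out, the last holds). Time passes only in rows, so rows that do not move let the fingers close. It gives the time, the measured TCP pose, the force and the opening at its end, in the units of the state.
- telemetry.read_state(): the state, without advancing time (a new reading comes with each control period).
- optics.read_camera(name): name is "side" or "top" or "wrist"; returns a dict with "frame" (420x560x3 uint8, blue, green, red), "fx", "fy", "cx", "cy" (pixels), "rvec" (rotation vector, rad) and "tvec" (3), from world to camera coordinates, as OpenCV has them. Camera axes: x right, y down, z forward; pixel columns grow to the right and rows downward; lengths in m; the calibration is good to about 2 mm. A picture is of the moment at which its call begins. There is no depth.
- workorder.close_job(): hands the job in, once; it reports no verdict.
The state is a dict: "t": time; "q": joint angles; "dq": joint speeds; "joint_torque": joint torques, N m; "tool_pos": TCP position; "orientation": TCP orientation; "force": force on the tool from outside, world axes, zero at the start; "wrist_torque": the same for the moment, N m; "opening": finger opening in m.
Only numpy, scipy, OpenCV 4.12 (cv2) and the standard library are available. Lean on these libraries where they do the work, as an engineer would, in place of code of your own. Each camera call takes 0.05 s, during which the arm holds its last target. There are 200 camera calls.

### The job

Set the gearbox shaft up for a run-out check on the black granite plate: first stand the tall yellow V-block and the low blue V-block upright on the plate's long centre line, 130 mm apart and evenly about the plate's middle, grooves in line with that line, the tall one at the end where the red end stop stands. Then lay the shaft gently in both grooves, level, slim journal centred in the tall block and thick journal centred in the low block, so that it is centred on the plate with its splined nose pointing at the stop, a finger's breadth (12 mm) short of it. Last, without knocking the gauge against the shaft, stand the dial gauge upright on the plate on the robot's right of the shaft, midway between the two blocks, its dial reaching square over the shaft so that the plunger hangs straight above the middle of the shaft; let everything go.

Things in the scene. Friction and masses are not known exactly. Their poses are not given: they have to be found in the camera images.
- plate_top (a point): Centre of the top face of the black granite plate, fixed on the bench: 300 mm long (its x), 200 wide (y), 50 thick, top 50 mm above the bench. Its x points away from the robot, its y to the robot's left, each within 0.2 rad.
- stop_mid (a point): Red end stop fixed on the plate's long centre line, 132 mm from its middle, at either end (a 10 mm high brass ring lies at the other end): post 16 mm thick on a 30 mm round foot, 68 mm high above the plate, with a pin along the plate's x reaching 18 mm either side of the post's axis. Point: on that axis at pin height, 48 mm above the plate.
- tall_mid (a point): Tall yellow V-block, loose, 0.4 kg: 30 mm long along its groove (its x), 48 wide (y), 52 high. 90 degree groove on top, 36 mm wide, 18 deep; carries the slim journal's axis 48 mm above its underside. Point: its centre, 26 mm up. Both ends alike. Starts upright on the bench.
- low_mid (a point): Low blue V-block, loose, 0.32 kg: 30 mm long along its groove (its x), 48 wide (y), 42 high. Groove as in the tall block; carries the thick journal's axis 48 mm above its underside. Point: its centre, 21 mm up. Both ends alike. Starts upright on the bench.
- shaft_mid (a point): Shaft, loose, 0.75 kg. Point: on its axis midway between journals, near its balance point; x runs from splined nose (-104 mm) to thick end (+104). Diameters: nose 16 to -86; slim journal 20 to -40, carried at -65; gear 55 to -26; barrel 24 to 44 (grip here); thick journal 34 to 84, carried at 65; nose 16. Starts level, axis 50 mm up, ends in a 60 mm wide wooden rest, open round the barrel; may be rolled.
- gauge_grip (a point): Dial gauge on magnetic stand (off), loose, 0.7 kg, upright. Point: grip place on the axis of its 16 x 16 mm column (free from 119 to 165 mm, the top), 147 mm above the underside of its 50 x 50 x 44 mm base. Dial, 42 mm, at 108 mm height reaches to x = -70 mm; plunger at x = -60, y = 0, tip 65 mm up: 5 mm clear over the barrel once all stands on the plate. Clamp screw to y = +25 at 108 mm height.
Things that resemble listed ones, but are neither listed nor needed, are in the scene too. Leave any purple or turquoise look-alike of the part that bears tall_mid alone. Leave any green look-alike of the part that bears shaft_mid alone.

How it is judged:
On the way, in this order (a step that is already met when the one before it is completed fails the run):
1. both V-blocks stand on the plate, in line, the tall one at the end-stop end (height (world z) of tall_mid between 0.072 and 0.08 m and height (world z) of low_mid between 0.067 and 0.075 m and angle between each of tall_mid, low_mid's own z axis and vertical below 0.06 rad and horizontal distance between tall_mid and low_mid between 0.112 and 0.148 m and horizontal distance between each of tall_mid, low_mid and plate_top below 0.085 m and horizontal distance between tall_mid and stop_mid below 0.085 m and angle between the x axis of each of tall_mid, low_mid and the x axis of plate_top, either way round below 0.2 rad), for 0.2 s.
2. the shaft lies level in both grooves, its journals over the blocks, its splined nose towards the stop (height (world z) of shaft_mid between 0.094 and 0.102 m and angle between shaft_mid's own x axis and vertical between 1.5208 and 1.6208 rad and x of tall_mid in the frame of shaft_mid between -0.075 and -0.055 m and x of low_mid in the frame of shaft_mid between 0.053 and 0.077 m and x of stop_mid in the frame of shaft_mid between -0.143 and -0.123 m and horizontal distance between shaft_mid and plate_top below 0.017 m and angle between the x axis of shaft_mid and the x axis of plate_top, either way round below 0.15 rad and height (world z) of tall_mid between 0.072 and 0.08 m and height (world z) of low_mid between 0.067 and 0.075 m and angle between each of tall_mid, low_mid's own z axis and vertical below 0.06 rad), for 0.2 s.
At the end, for the whole second after the job is handed in: Blocks upright on the plate under the journals (10 mm; thick 12), shaft level (0.05 rad), centred (17 mm, 0.15 rad), nose 1 to 21 mm short of the stop's pin; gauge upright on the plate, right of the shaft, plunger over the axis (9 mm), midway (15 mm); all at rest (all of step 2 and height (world z) of gauge_grip between 0.194 and 0.2 m and angle between gauge_grip's own z axis and vertical below 0.05 rad and x of shaft_mid in the frame of gauge_grip between -0.069 and -0.051 m and y of shaft_mid in the frame of gauge_grip between -0.015 and 0.015 m and y of gauge_grip in the frame of plate_top below 0 m and linear speed of each of tall_block, low_block, shaft, gauge below 0.01 m/s and angular speed of each of tall_block, low_block, shaft, gauge below 0.1 rad/s); the robot touches nothing.
It fails at once if the shaft is dropped into the V-blocks instead of being lowered (faster than 0.35 m/s close over them) (horizontal distance between shaft_mid and plate_top below 0.04 m and height (world z) of shaft_mid below 0.14 m and linear speed of shaft above 0.35 m/s).
It fails at once if the dial gauge is knocked against the shaft (more than 10 N) (contact force between gauge and shaft above 10 N).
It also fails if it takes over 128 s, if anything falls off the work surface, if the arm or the gripper's body presses on something with over 40 N, if the wrist force passes 120 N, or if a joint passes its speed limit or range.

## Working session

There is one attempt and no reset: what is moved stays moved. The work goes in short steps, Python scripts to look and compute and a shell command to move; the robot and the scene stay as the last step left them, time stands still between calls to the robot, and variables do not carry over. Pictures are saved under pics/ and viewed, on a budget of 14 in all, crops included, one or two more only if the job needs it, and the job is handed in when it is done.

```bash
ls; mkdir -p pics
cat > h.py <<'E'
import numpy as np, cv2
from plant import telemetry, optics
def cam(n,save=None):
    c=optics.read_camera(n)
    if save: cv2.imwrite('pics/'+save,c['frame'])
    return c
def ray(c,u,v):
    R,_=cv2.Rodrigues(np.array(c['rvec'],float)); t=np.array(c['tvec'],float).ravel()
    d=R.T@np.array([(u-c['cx'])/c['fx'],(v-c['cy'])/c['fy'],1.]); return -R.T@t,d
def onz(c,u,v,z):
    o,d=ray(c,u,v); return o+d*(z-o[2])/d[2]
def proj(c,P):
    p,_=cv2.projectPoints(np.array(P,float).reshape(-1,3),np.array(c['rvec'],float),np.array(c['tvec'],float),np.array([[c['fx'],0,c['cx']],[0,c['fy'],c['cy']],[0,0,1.]]),None); return p[:,0]
def tool():
    s=telemetry.read_state(); R,_=cv2.Rodrigues(np.array(s['orientation'],float)); return s,np.array(s['tool_pos']),R
E
python3 - <<'E'
from h import *
import pickle
s,p,R=tool(); print(s['t'],p,R.round(3).tolist(),s['force'],s['opening'])
d={}
for n in('top','side'):
    c=cam(n,n+'0.png'); d[n]=c; o,_=ray(c,0,0); print(n,c['fx'],c['cx'],c['cy'],o,np.array(cv2.Rodrigues(np.array(c['rvec'],float))[0]).round(2).tolist())
pickle.dump(d,open('c0.pkl','wb'))
E
```

```text
pics
0.0 [0.26970339 0.53537673 0.23459696] [[-0.001, -0.893, 0.45], [-0.002, 0.45, 0.893], [-1.0, 0.0, -0.002]] [-0.31495186  0.1359479   1.40002295] 0.09286209260890406
top 497.0620089339854 280.9688913681497 208.56278353956583 [0.2330995  0.001561   1.43526039] [[-0.02, -1.0, -0.01], [-0.98, 0.02, -0.19], [0.19, 0.01, -0.98]]
side 399.73283007461714 270.69735388520536 213.2546729742365 [ 0.20237777 -0.71951138  0.76396832] [[0.94, -0.33, 0.02], [-0.2, -0.61, -0.77], [0.27, 0.72, -0.64]]
```

View pics/top0.png

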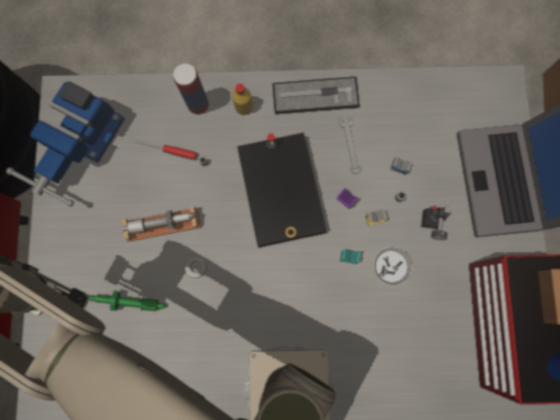

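View pics/side0.png

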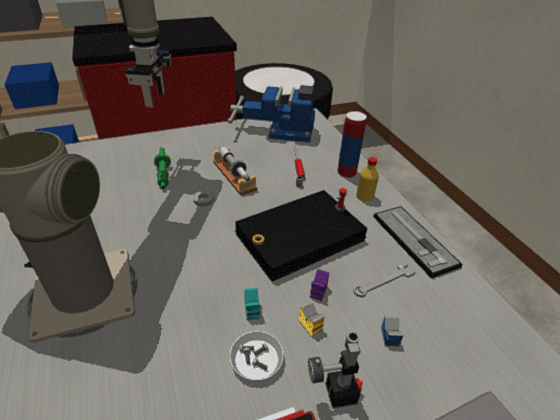

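Top view: stop at the far end of the plate (271,140), ring (291,232). Yellow tall block is at (377,217), not the purple (348,198) or turquoise (351,256) one. Blue low block (401,165). Gauge (436,217). The steel shaft in its rest is at (160,224), and the green look-alike is at (125,301). The next picture is a close crop to check these choices.

Run:
```python
from h import *
import pickle
d=pickle.load(open('c0.pkl','rb'))
T=d['top']['frame'];S=d['side']['frame']
f=lambda I,x,y,w,h:cv2.resize(I[y:y+h,x:x+w],(400,300),interpolation=cv2.INTER_CUBIC)
im=np.vstack([np.hstack([f(T,340,150,120,90),f(T,110,190,100,75)]),np.hstack([f(S,290,305,120,90),f(S,205,140,80,60)])])
cv2.imwrite('pics/crop1.png',im)
```

```text
(no output)
```

View pics/crop1.png

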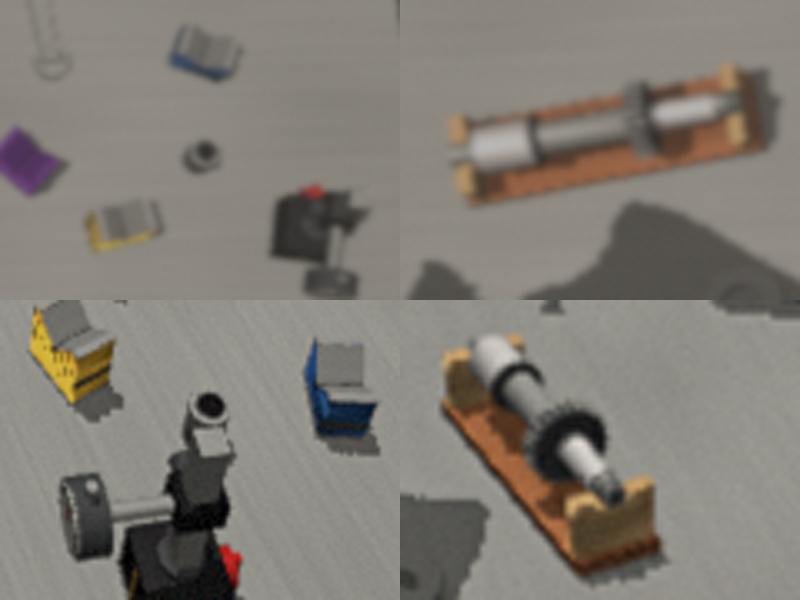

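Crop: the yellow and blue blocks are upright with grey grooves on top. The shaft's splined nose points to -y. The gauge dial points towards the robot (about -x).

Run:
```python
from h import *
import pickle
d=pickle.load(open('c0.pkl','rb'));c=d['top']
pts={'plate':([(238,147),(303,134),(326,234),(259,245)],.05),'stop':([(271,136)],.118),'tall':([(376.5,216)],.045),'low':([(402,165)],.037),'shaftnose':([(296-110-.5+0,214.5)],.05),'sh':([(110+460/4-115+2,190+157/4),(110+345/4,190+103/4)],.05),'gaugecol':([(340+345*.3,150+200*.3)],.165),'dial':([(439,235)],.108),'gaugebase':([(340+300*.3,150+225*.3)],.044)}
for k,(L,z) in pts.items():
    P=np.array([onz(c,u,v,z) for u,v in L]); print(k,P[:,:2].round(3).tolist(),P.mean(0).round(3)[:2])
c=d['side']
for k,u,v,z in [('tall',311,318,.045),('low',392,328,.037),('gaugetop',353,338,.165),('shaft mid',233,163,.05),('stop',342.5,190,.118)]: print('side',k,onz(c,u,v,z).round(3))
```

```text
plate [[0.684, 0.132], [0.719, -0.058], [0.424, -0.115], [0.396, 0.074]] [0.556 0.008]
stop [[0.692, 0.033]] [0.692 0.033]
tall [[0.473, -0.26]] [ 0.473 -0.26 ]
low [[0.623, -0.344]] [ 0.623 -0.344]
shaftnose [[0.487, 0.281]] [0.487 0.281]
sh [[0.449, 0.488], [0.483, 0.251]] [0.466 0.369]
gaugecol [[0.464, -0.412]] [ 0.464 -0.412]
dial [[0.407, -0.413]] [ 0.407 -0.413]
gaugebase [[0.466, -0.411]] [ 0.466 -0.411]
side tall [ 0.466 -0.271  0.045]
side low [ 0.622 -0.344  0.037]
side gaugetop [ 0.474 -0.406  0.165]
side shaft mid [0.467 0.358 0.05 ]
side stop [0.689 0.034 0.118]
```

```bash
python3 -m inch '[[[-0.005,-0.032,-0.027,0,0,0,1],[-0.005,-0.032,-0.027,0,0,0,1],[-0.005,-0.032,-0.027,0,0,0,1],[-0.005,-0.032,-0.027,0,0,0,1],[-0.005,-0.032,-0.027,0,0,0,1],[-0.005,-0.032,-0.027,0,0,0,1],[-0.005,-0.032,-0.027,0,0,0,1],[-0.005,-0.032,-0.027,0,0,0,1],[-0.005,-0.032,-0.027,0,0,0,1],[-0.005,-0.032,-0.027,0,0,0,1],[-0.005,-0.032,-0.027,0,0,0,1],[-0.005,-0.032,-0.027,0,0,0,1],[-0.005,-0.032,-0.027,0,0,0,1],[-0.005,-0.032,-0.027,0,0,0,1],[0,0,0,0,0,0,1]]]'
python3 - <<'E'
from h import *
s,p,R=tool(); c=cam('wrist','w1.png'); o,d=ray(c,280,210); print(p,R.round(3).tolist(),o,d,c['fx'])
E
```

```text
t: 1.6
tool_pos: [0.504, -0.0256, 0.3007]
orientation: [-0.866, 1.406, 0.862]
force: [0.4, 1.2, -0.8]
opening: 0.093
[ 0.50399196 -0.02563904  0.30074342] [[-0.01, -0.895, 0.446], [-0.009, 0.446, 0.895], [-1.0, 0.005, -0.012]] [0.44173448 0.0095304  0.44935115] [ 0.23204102 -0.12766702 -0.96435697] 327.0915905784984
```

View pics/w1.png

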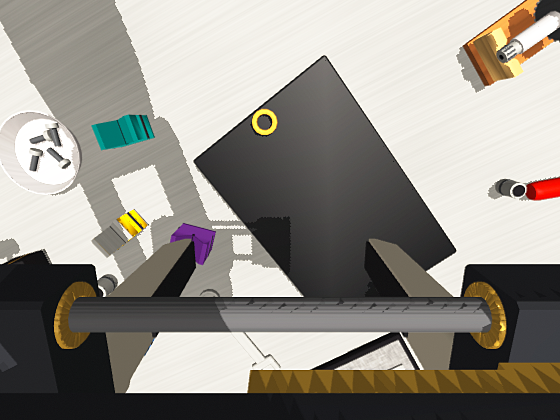

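Wrist view: plate corners at about (324,57), (195,160) and (455,252), ring at (264,122). Purple block (195,240), turquoise (123,132), yellow (120,230).

Run:
```python
from h import *
c=cam('wrist'); g=c['frame'].max(2)
# fit edges: sample dark/bright transition along 2 plate edges
def edge(a,b,side):
    a=np.array(a,float);b=np.array(b,float);n=np.array([-(b-a)[1],(b-a)[0]]);n/=np.linalg.norm(n);out=[]
    for t in np.linspace(.1,.9,40):
        q=a+t*(b-a); v=np.array([int(g[int(round(y)),int(round(x))]) for x,y in [q+k*n for k in np.arange(-10,11)]])
        dv=np.abs(np.diff(v)); k=dv.argmax()
        if dv[k]>40: out.append(onz(c,*(q+(k-9.5)*n),.05)[:2])
    out=np.array(out,np.float32); vx,vy,x0,y0=cv2.fitLine(out,cv2.DIST_HUBER,0,.01,.01).ravel(); print(len(out),np.arctan2(vy,vx)); return np.array([x0,y0]),np.array([vx,vy])
E1=edge((324,57),(195,160),0);E2=edge((324,57),(455,252),0)
A=np.array([E1[1],-E2[1]]).T; t=np.linalg.solve(A,E2[0]-E1[0]); nl=E1[0]+t[0]*E1[1]; print('near-left',nl)
x=E2[1]*np.sign(E2[1][0]); y=E1[1]*np.sign(E1[1][1])
for u,v in[(324,57),(195,160),(455,252)]: print(onz(c,u,v,.05))
print('yaw x',np.arctan2(x[1],x[0]),'y',np.arctan2(-y[0],y[1]),'centre',nl+.15*x-.1*y)
for n,u,v,z in[('ring',264,122,.06)]:print(n,onz(c,u,v,z))
hsv=cv2.cvtColor(c['frame'],cv2.COLOR_BGR2HSV);m=cv2.inRange(hsv,(20,120,60),(35,255,255));m[:, :90]=0;m[:180]=0;m[260:]=0;m[:,160:]=0
ys,xs=np.nonzero(m);print(xs.min(),xs.max(),ys.min(),ys.max())
```

```text
40 -1.3860921
40 0.18824609
near-left [0.39721   0.0829801]
[0.39891116 0.08275646 0.05      ]
[ 0.4342979  -0.10589969  0.05      ]
[0.68813112 0.13776825 0.05      ]
yaw x 0.18824609 y 0.18470426 centre [0.56292564 0.01275147]
ring [ 0.43208882 -0.00949862  0.06      ]
115 146 211 251
```

```bash
python3 -m inch '[[[0,-0.02,-0.035,0,0,0,1],[0,-0.02,-0.035,0,0,0,1],[0,-0.02,-0.035,0,0,0,1],[0,-0.02,-0.035,0,0,0,1],[0,-0.02,-0.035,0,0,0,1],[0,-0.02,-0.035,0,0,0,1],[0,0,0,-0.13,0,0,1],[0,0,0,-0.13,0,0,1],[0,0,0,-0.13,0,0,1],[0,0,0,-0.13,0,0,1],[0,0,0,-0.13,0,0,1],[0,0,0,0,0,0,1]]]'
python3 - <<'E'
from h import *
s,p,R=tool(); c=cam('wrist','w2.png'); print(p,R.round(3).tolist(),s['q'])
import pickle; pickle.dump(c,open('w2.pkl','wb'))
E
```

```text
t: 2.9
tool_pos: [0.5191, -0.2525, 0.2956]
orientation: [-1.369, 1.097, 1.398]
force: [0.5, 0.2, -0.4]
opening: 0.0928
[ 0.51906227 -0.25252873  0.29559989] [[-0.018, -0.972, -0.235], [0.003, -0.235, 0.972], [-1.0, 0.017, 0.007]] [-0.53756456  0.06857371  1.44587355 -0.00647622  1.64413066 -2.34571136]
```

View pics/w2.png

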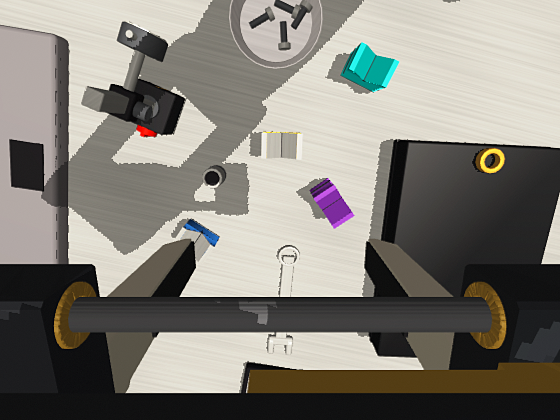

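Wrist view: tall block top spans columns 262–302 and rows 131–160, with the groove nearly vertical at column 282. Blue block (200,232), half behind a finger. Gauge base (150,105) with its dial at (142,38).

Run:
```python
from h import *
import pickle
c=pickle.load(open('w2.pkl','rb'));f=c['frame'];hsv=cv2.cvtColor(f,cv2.COLOR_BGR2HSV)
m=cv2.inRange(hsv,(18,90,60),(38,255,255));m[:100]=0;m[180:]=0;m[:,:250]=0;m[:,320:]=0
ys,xs=np.nonzero(m);print(xs.min(),xs.max(),ys.min(),ys.max())
P=np.array([onz(c,x,y,.052)[:2] for x,y in zip(xs,ys)],np.float32);l=cv2.fitLine(P,cv2.DIST_HUBER,0,.01,.01).ravel();print('end edge dir',l, 'yaw',np.arctan2(l[0],-l[1]))
for u,v in[(262,133),(302,132),(303,160),(262,160)]:print(onz(c,u,v,.052).round(4))
print(f[120:172:2,270].max(1).tolist(),f[145,252:314:2].max(1).tolist())
print('gauge base cand',onz(c,150,108,.044))
```

```text
263 300 131 133
end edge dir [ 0.23433624 -0.97215563  0.46023205 -0.2643057 ] yaw 0.23653574
[ 0.4659 -0.283   0.052 ]
[ 0.4538 -0.2376  0.052 ]
[ 0.4852 -0.2283  0.052 ]
[ 0.4966 -0.276   0.052 ]
[221, 225, 218, 222, 225, 224, 231, 192, 193, 193, 193, 193, 196, 197, 197, 196, 196, 196, 196, 212, 227, 222, 225, 228, 231, 225] [125, 128, 129, 129, 114, 245, 237, 235, 192, 196, 197, 192, 194, 192, 207, 158, 164, 166, 163, 164, 163, 163, 178, 246, 241, 229, 228, 228, 228, 229, 229]
gauge base cand [ 0.46903578 -0.41722462  0.044     ]
```

```bash
cat >> h.py <<'E'
from scipy.spatial.transform import Rotation as Ro
def need(x,y,z,ang=None):
    "shift/turn in tool axes to vertical-down pose with jaw axis at angle ang"
    s,p,R=tool()
    if ang is None: ang=np.arctan2(R[1,2],R[0,2])
    zt=np.array([np.cos(ang),np.sin(ang),0]);xt=np.array([0,0,-1.]);yt=np.cross(zt,xt)
    Rt=np.array([xt,yt,zt]).T
    print('t',s['t'],'pos',p.round(4),'F',np.round(s['force'],1),'open',round(s['opening'],4),'q6',round(s['q'][5],2),'ang',round(np.arctan2(R[1,2],R[0,2]),4))
    print('turn (do first)',Ro.from_matrix(R.T@Rt).as_rotvec().round(4),'then shift',(Rt.T@(np.array([x,y,z])-p)).round(4),'unturned shift',(R.T@(np.array([x,y,z])-p)).round(4))
E
python3 -m inch '[[[0,0,0,0,0.007,-0.017,1],[0.02,0.022,0.003,0,0,0,1],[0.04,0.022,0.003,0,0,0,1],[0.04,0,0,0,0,0,1],[0.04,0,0,0,0,0,1],[0,0,0,0,0,0,1]]]'
python3 -c "
from h import *
need(.4746,-.2567,.030,1.8075)"
```

```text
t: 3.55
tool_pos: [0.4758, -0.2537, 0.1536]
orientation: [-1.375, 1.094, 1.358]
force: [0.1, 0.2, -1.0]
opening: 0.0931
t 3.55 pos [ 0.4758 -0.2537  0.1536] F [ 0.1  0.2 -1. ] open 0.0931 q6 -2.38 ang 1.7876
turn (do first) [-0.0198 -0.0051  0.0094] then shift [ 0.1236  0.0018 -0.0026] unturned shift [ 0.1236  0.0029 -0.002 ]
```

```bash
python3 -m inch '[[[0,0,0,-0.02,-0.003,0.006,1],[0.04,0.002,-0.003,0,0,0,1],[0.04,0,0,0,0,0,1],[0.03,0,0,0,0,0,1],[0.012,0,0,0,0,0,1],[0,0,0,0,0,0,1]]]'
python3 -c "
from h import *
need(.4746,-.2567,.030,1.8075)"
```

```text
t: 4.15
tool_pos: [0.4855, -0.2626, 0.0442]
orientation: [-1.402, 1.084, 1.359]
force: [-0.8, -0.2, -0.3]
opening: 0.0932
t 4.15 pos [ 0.4855 -0.2626  0.0442] F [-0.8 -0.2 -0.3] open 0.0932 q6 -2.4 ang 1.8074
turn (do first) [ 0.0001 -0.0171  0.0177] then shift [0.0142 0.0092 0.0083] unturned shift [0.0139 0.0094 0.0086]
```

```bash
python3 -m inch '[[[0,0,0,0,-0.012,0.013,1],[0,0.009,0.008,0,0,0,1],[0,0,0,0,0,0,1]]]'
python3 -c "
from h import *
need(.4746,-.2567,.030,1.8075)
need(.4746,-.2567,.030,1.8075)"
```

```text
t: 4.45
tool_pos: [0.479, -0.2594, 0.0514]
orientation: [-1.393, 1.087, 1.37]
force: [0.2, -0.1, 0.1]
opening: 0.0934
t 4.45 pos [ 0.479  -0.2594  0.0514] F [ 0.2 -0.1  0.1] open 0.0934 q6 -2.4 ang 1.8077
turn (do first) [ 0.0002 -0.01    0.009 ] then shift [0.0214 0.0037 0.0037] unturned shift [0.0213 0.0038 0.0039]
t 4.45 pos [ 0.479  -0.2594  0.0514] F [ 0.2 -0.1  0.1] open 0.0934 q6 -2.4 ang 1.8077
turn (do first) [ 0.0002 -0.01    0.009 ] then shift [0.0214 0.0037 0.0037] unturned shift [0.0213 0.0038 0.0039]
```

```bash
python3 -m inch '[[[0,0,0,0,0,0,1],[0,0,0,0,0,0,1]]]'|head -3; python3 -m inch '[[[0,0.002,0.002,0,-0.005,0.004,1],[0,0,0,0,0,0,1]]]'|head -3
python3 -c "
from h import *
need(.4746,-.2567,.030,1.8075)"
```

```text
t: 4.65
tool_pos: [0.4817, -0.2611, 0.0552]
orientation: [-1.398, 1.086, 1.365]
t: 4.85
tool_pos: [0.4803, -0.2602, 0.0564]
orientation: [-1.394, 1.086, 1.369]
t 4.85 pos [ 0.4803 -0.2602  0.0564] F [-0.  -0.1 -0.3] open 0.093 q6 -2.4 ang 1.8077
turn (do first) [ 0.0002 -0.0102  0.0097] then shift [0.0264 0.0047 0.0048] unturned shift [0.0263 0.0049 0.005 ]
```

```bash
python3 -m inch '[[[0.011,0.004,0.004,0,-0.008,0.008,1],[0.011,0.003,0.003,0,-0.006,0.006,1],[0.011,0.002,0.002,0,-0.004,0.004,1]]]'|head -3
python3 -c "
from h import *
need(.4746,-.2567,.030,1.8075)"
```

```text
t: 5.15
tool_pos: [0.4698, -0.2539, 0.0225]
orientation: [-1.373, 1.089, 1.391]
t 5.15 pos [ 0.4698 -0.2539  0.0225] F [-0.8 -0.2 -0.2] open 0.0934 q6 -2.4 ang 1.8076
turn (do first) [ 0.0002  0.0072 -0.0077] then shift [-0.0075 -0.004  -0.0038] unturned shift [-0.0076 -0.004  -0.0038]
```

```bash
python3 -m inch '[[[0,0,0,0,0,0,1]]]'|sed -n 2,3p;python3 -m inch '[[[0,0,0,0,0,0,1]]]'|sed -n 2,3p;python3 -m inch '[[[0,0,0,0,0,0,1]]]'|sed -n 2,3p
python3 -c "
from h import *
s=telemetry.read_state();print(s['dq'].round(3));need(.4746,-.2567,.030,1.8075)"
```

```text
tool_pos: [0.4677, -0.2525, 0.0195]
orientation: [-1.368, 1.09, 1.396]
tool_pos: [0.4672, -0.2522, 0.0186]
orientation: [-1.367, 1.09, 1.397]
tool_pos: [0.4669, -0.252, 0.0182]
orientation: [-1.366, 1.09, 1.398]
[-0.     0.002 -0.004  0.001 -0.002  0.   ]
t 5.45 pos [ 0.4669 -0.252   0.0182] F [ 0.9  0.2 -0.3] open 0.0931 q6 -2.4 ang 1.8075
turn (do first) [ 0.0001  0.0127 -0.0128] then shift [-0.0118 -0.0064 -0.0064] unturned shift [-0.0119 -0.0063 -0.0062]
```

```bash
python3 -m inch '[[[-0.009,-0.005,-0.005,0,0.01,-0.01,1],[0,0,0,0,0,0,1],[0,0,0,0,0,0,1]]]'|sed -n 2,3p
python3 -c "
from h import *
s=telemetry.read_state();print(s['dq'].round(3));need(.4746,-.2567,.030,1.8075)"
```

```text
tool_pos: [0.4745, -0.2567, 0.029]
orientation: [-1.381, 1.088, 1.382]
[ 0.001 -0.014 -0.023  0.001 -0.003 -0.001]
t 5.75 pos [ 0.4745 -0.2567  0.029 ] F [-0.6  0.1  0.1] open 0.0928 q6 -2.4 ang 1.8076
turn (do first) [ 0.0001  0.0002 -0.0004] then shift [-0.001  -0.0001 -0.    ] unturned shift [-0.001  -0.0001 -0.    ]
```

```bash
python3 -m inch '[[[0,0,0,0,0,0,0],[0,0,0,0,0,0,0],[0,0,0,0,0,0,0],[0,0,0,0,0,0,0],[0,0,0,0,0,0,0],[0,0,0,0,0,0,0]]]' 35
python3 -c "
from h import *
need(.4746,-.2567,.030,1.8075)"
```

```text
t: 6.35
tool_pos: [0.4752, -0.2573, 0.0299]
orientation: [-1.383, 1.088, 1.38]
force: [1.2, -2.4, -0.4]
opening: 0.0496
t 6.35 pos [ 0.4752 -0.2573  0.0299] F [ 1.2 -2.4 -0.4] open 0.0496 q6 -2.4 ang 1.8076
turn (do first) [ 0.0001 -0.0014  0.0008] then shift [-0.0001  0.0004  0.0007] unturned shift [-0.0001  0.0004  0.0007]
```

```bash
python3 -m inch '[[[0,0,0,0,0,0,0],[-0.02,0,0,0,0,0,0],[-0.035,0,0,0,0,0,0],[-0.04,0,0,0,0,0,0],[-0.025,0,0,0,0,0,0],[0,-0.015,0.015,0,0,0,0],[0,-0.027,0.03,0,0,0,0],[0,-0.027,0.03,0,0,0,0],[0,-0.027,0.03,0,0,0,0],[0,-0.027,0.03,0,0,0,0],[0,-0.027,0.03,0.03,0,0,0],[0,-0.02,0.03,0.02,0,0,0],[0,-0.015,0.02,0,0,0,0],[0,0,0,0,0,0,0],[0,0,0,0,0,0,0]]]'
python3 -c "
from h import *
need(.6259,.0241,.12,1.757)"
```

```text
t: 7.85
tool_pos: [0.6, 0.0082, 0.1386]
orientation: [-1.32, 1.128, 1.367]
force: [-0.9, -1.1, -5.0]
opening: 0.0479
t 7.85 pos [0.6    0.0082 0.1386] F [-0.9 -1.1 -5. ] open 0.0479 q6 -1.83 ang 1.7526
turn (do first) [-0.0043  0.0145 -0.0244] then shift [ 0.0186 -0.0284  0.0108] unturned shift [ 0.0181 -0.0288  0.0106]
```

```bash
python3 -m inch '[[[0,-0.014,0.005,-0.004,0.01,-0.018,0],[0,-0.014,0.005,0,0.004,-0.006,0],[0,0,0,0,0,0,0],[0,0,0,0,0,0,0]]]' | sed -n 2p
python3 -c "
from h import *
need(.6259,.0241,.08,1.757)"
```

```text
tool_pos: [0.6254, 0.0212, 0.1359]
t 8.25 pos [0.6254 0.0212 0.1359] F [ 0.3 -0.3 -4.6] open 0.0476 q6 -1.8 ang 1.7541
turn (do first) [-0.0029 -0.0005 -0.0019] then shift [ 0.0559 -0.001   0.0027] unturned shift [ 0.0559 -0.0011  0.0028]
```

```bash
python3 -m inch '[[[0.015,-0.001,0.003,-0.003,0,0,0],[0.015,0,0,0,0,0,0],[0.01,0,0,0,0,0,0],[0,0,0,0,0,0,0],[0,0,0,0,0,0,0]]]' | sed -n 2p
python3 -c "
from h import *
need(.6259,.0241,.08,1.757)"
```

```text
tool_pos: [0.6235, 0.0227, 0.0903]
t 8.75 pos [0.6235 0.0227 0.0903] F [ 0.7 -0.1 -4.3] open 0.0474 q6 -1.8 ang 1.7551
turn (do first) [-0.0019 -0.0001 -0.0054] then shift [ 0.0103 -0.0026  0.001 ] unturned shift [ 0.0102 -0.0027  0.001 ]
```

```bash
python3 -m inch '[[[0.004,-0.003,0.001,-0.002,0,-0.005,0],[0.004,0,0,0,0,0,0],[0,0,0,0,0,0,0],[0,0,0,0,0,0,0]]]' | sed -n 2,4p
python3 -c "
from h import *
need(.6259,.0241,.08,1.757)"
```

```text
tool_pos: [0.6271, 0.0242, 0.0825]
orientation: [-1.346, 1.114, 1.344]
force: [0.1, -0.3, -5.0]
t 9.15 pos [0.6271 0.0242 0.0825] F [ 0.1 -0.3 -5. ] open 0.0479 q6 -1.8 ang 1.7573
turn (do first) [ 0.0003 -0.0004  0.0015] then shift [0.0025 0.0012 0.0001] unturned shift [0.0025 0.0012 0.0001]
```

```bash
python3 -m inch '[[[0.002,0.001,0,0,0,0,0],[0,0,0,0,0,0,0],[0.001,0,0,0,0,0,0],[0.001,0,0,0,0,0,0],[0,0,0,0,0,0,0]]]' | sed -n 2,4p
python3 -c "
from h import *
need(.6259,.0241,.08,1.757)"
```

```text
tool_pos: [0.6269, 0.0241, 0.0801]
orientation: [-1.347, 1.113, 1.342]
force: [0.2, 0.2, -4.9]
t 9.65 pos [0.6269 0.0241 0.0801] F [ 0.2  0.2 -4.9] open 0.0479 q6 -1.8 ang 1.7574
turn (do first) [ 0.0004 -0.0009  0.0035] then shift [0.0001 0.001  0.0002] unturned shift [0.0001 0.001  0.0002]
```

```bash
python3 -m inch '[[[0.001,0.001,0,0,0,0,0],[0.001,0,0,0,0,0,0],[0,0,0,0,0,0,0]]]' | sed -n 2,4p
python3 -m inch '[[[0.001,0,0,0,0,0,0],[0.001,0,0,0,0,0,0],[0,0,0,0,0,0,0]]]' | sed -n 2,4p
```

```text
tool_pos: [0.6269, 0.024, 0.08]
orientation: [-1.349, 1.111, 1.34]
force: [-0.6, 0.4, -4.7]
tool_pos: [0.6271, 0.024, 0.08]
orientation: [-1.349, 1.111, 1.34]
force: [-1.1, -0.6, -4.4]
```

```bash
python3 -m inch '[[[0.003,0,0,0,0,0,0],[0.003,0,0,0,0,0,0]]]' | sed -n 2,4p
python3 -m inch '[[[0.003,0,0,0,0,0,0],[0,0,0,0,0,0,0]]]' | sed -n 2,4p
```

```text
tool_pos: [0.6283, 0.0241, 0.0797]
orientation: [-1.35, 1.109, 1.338]
force: [-14.6, -0.1, 23.6]
tool_pos: [0.6291, 0.0241, 0.0804]
orientation: [-1.351, 1.108, 1.337]
force: [0.5, 0.5, -4.8]
```

```bash
python3 -m inch '[[[0,0.002,0,0,0,0.008,0],[0.001,0,0,0,0,0,0]]]' | sed -n 2,4p
python3 -c "
from h import *
need(.6259,.0241,.08,1.757)"
python3 -m inch '[[[0,0,0,0,0,0,0.8],[0,0,0,0,0,0,0.8],[0,0,0,0,0,0,1],[0,0,0,0,0,0,1]]]' | sed -n 2,5p
python3 -m inch '[[[-0.03,0,0,0,0,0,1],[-0.045,0,0,0,0,0,1],[-0.045,0,0,0,0,0,1],[-0.04,0,0,0,0,0,1],[-0.03,0,0,0,0,0,1],[0,-0.03,-0.015,0,0,0,1],[0,-0.03,-0.02,0,0,0,1],[0,0,0,0,0,0,1]]]' | sed -n 2,5p
python3 - <<'E'
from h import *
import pickle
c=cam('wrist','w3.png');pickle.dump(c,open('w3.pkl','wb'))
need(.6259,.0241,.08,1.757)
E
```

```text
tool_pos: [0.6271, 0.0236, 0.0798]
orientation: [-1.348, 1.115, 1.343]
force: [-10.5, -0.7, 17.0]
t 10.85 pos [0.6271 0.0236 0.0798] F [-10.5  -0.7  17. ] open 0.0476 q6 -1.8 ang 1.7577
turn (do first) [ 0.0007 -0.0024  0.002 ] then shift [-0.0002  0.0011  0.0007] unturned shift [-0.0002  0.0011  0.0007]
tool_pos: [0.6281, 0.0234, 0.0796]
orientation: [-1.349, 1.114, 1.341]
force: [-0.1, -0.2, 0.4]
opening: 0.0752
tool_pos: [0.6934, 0.0004, 0.275]
orientation: [-1.349, 1.115, 1.344]
force: [0.6, 0.5, -1.2]
opening: 0.0927
t 12.1 pos [0.6923 0.0014 0.2754] F [ 0.5  1.3 -0.3] open 0.0928 q6 -1.83 ang 1.7591
turn (do first) [ 0.0021 -0.0019  0.0007] then shift [0.1954 0.061  0.0346] unturned shift [0.1953 0.0611 0.0351]
```

View pics/w3.png

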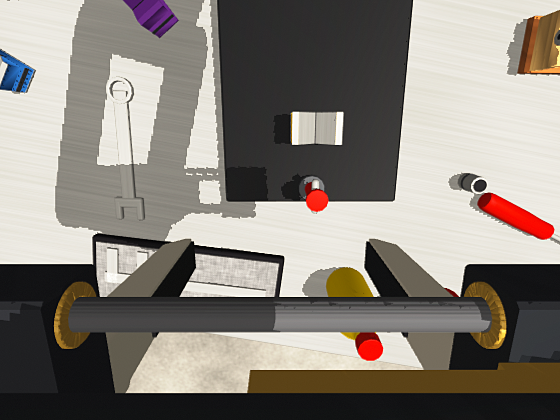

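The tall block stands upright on the plate at (317,128), in line with the stop at (317,200). Far plate edge is at row 201. The blue block shows at the left, about (15,70).

```bash
cat >> h.py <<'E'
C=np.array([.562,.012]);YAW=.1865
def pl(P):
    "world xy -> plate xy mm"
    d=np.array(P)[:2]-C;c,s=np.cos(YAW),np.sin(YAW);return np.round([1000*(c*d[0]+s*d[1]),1000*(-s*d[0]+c*d[1])],1)
E
python3 - <<'E'
from h import *
import pickle
c=pickle.load(open('w3.pkl','rb'));g=c['frame'].max(2)
print('tall top corners',[pl(onz(c,u,v,.102)).tolist() for u,v in[(291,113),(343,112),(342,145),(291,144)]])
def tr(a): a=a.astype(int);d=np.abs(np.diff(a));return d.argmax()
for r in(60,100,150,180):
    L=190+tr(g[r,190:250]);Rr=380+tr(g[r,380:430]);print(r,L,Rr,pl(onz(c,L,r,.05)),pl(onz(c,Rr,r,.05)))
for u in(240,270,350,380):
    v=185+tr(g[185:220,u]);print(u,v,pl(onz(c,u,v,.05)))
print('stop top',pl(onz(c,317,200,.118)))
E
```

```text
tall top corners [[51.0, -23.7], [50.0, 25.3], [80.7, 25.9], [79.8, -23.4]]
60 205 407 [  -3.5 -113.4] [-3.7 99.6]
100 197 403 [  36.7 -124.5] [36.5 99.3]
150 223 398 [ 90.5 -98.6] [90.2 99. ]
180 202 396 [ 124.9 -124.4] [124.5  99.9]
240 216 [168.3 -81.7]
270 201 [149.8 -45.8]
350 200 [148.4  48.2]
380 201 [149.5  83.5]
stop top [131.6   1.6]
```

```bash
python3 -m inch '[[[0,0.011,-0.037,0,0,0,1],[0,0.011,-0.037,0,0,0,1],[0,0.011,-0.037,0,0,0,1],[0,0.011,-0.037,0,0,0,1],[0,0.011,-0.037,0,0,0,1],[0,0.011,-0.037,0,0,0,1],[0,0.011,-0.037,0,0,0,1],[0,0.011,-0.037,0,0,0,1],[0,0.011,-0.037,0,0,0,1],[0,0,0,0.1,0,0,1],[0,0,0,0.1,0,0,1],[0,0,0,0.1,0,0,1],[0,0,0,0.1,0,0,1],[0,0,0,0,0,0,1],[0,0,0,0,0,0,1]]]' | sed -n 2,5p
python3 - <<'E'
from h import *
import pickle
c=cam('wrist');f=cv2.resize(c['frame'][:300,80:480],(800,600),interpolation=cv2.INTER_CUBIC);cv2.imwrite('pics/w4.png',f);pickle.dump(c,open('w4.pkl','wb'))
need(.623,-.344,.08)
E
```

```text
tool_pos: [0.6488, -0.3482, 0.2734]
orientation: [-1.042, 1.306, 1.053]
force: [-0.7, 0.2, -0.9]
opening: 0.0931
t 13.65 pos [ 0.6488 -0.3482  0.2734] F [-1.   1.1  0.3] open 0.093 q6 -1.92 ang 1.3528
turn (do first) [ 0.      0.0029 -0.0057] then shift [ 0.1934  0.0261 -0.0015] unturned shift [ 0.1935  0.025  -0.0021]
```

View pics/w4.png

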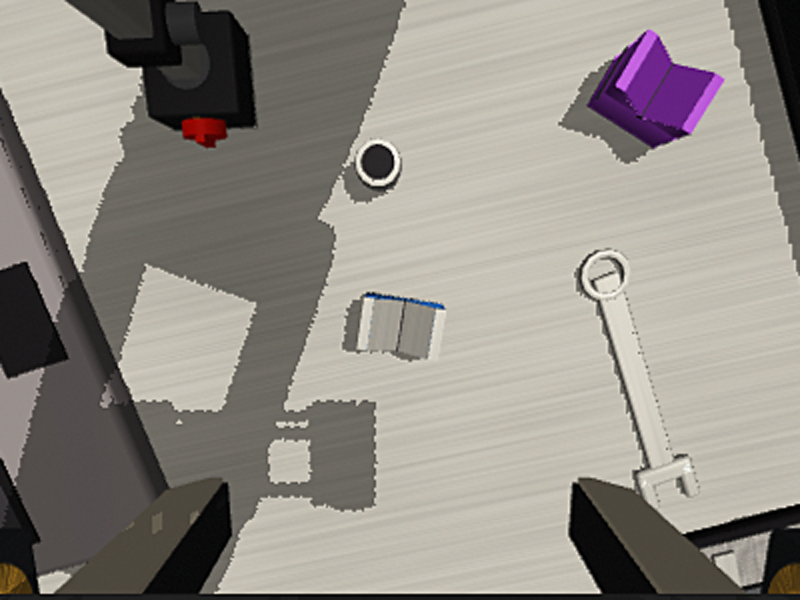

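The low block's top corners are at full-frame (263,148), (303,154), (299,180), (258,176). The gauge base with its red knob is at upper left.

Run:
```python
from h import *
import pickle
c=pickle.load(open('w4.pkl','rb'));f=c['frame'];hsv=cv2.cvtColor(f,cv2.COLOR_BGR2HSV)
P=np.array([onz(c,u,v,.042)[:2] for u,v in[(263,148),(303,154),(299,180.5),(258,176.5)]]);print(P.round(4).tolist(),P.mean(0),np.linalg.norm(np.roll(P,1,0)-P,axis=1))
m=cv2.inRange(hsv,(100,120,50),(130,255,255));m[:130]=0;m[200:]=0;m[:,:240]=0;m[:,320:]=0
ys,xs=np.nonzero(m);Q=np.array([onz(c,x,y,.042)[:2] for x,y in zip(xs,ys)],np.float32);l=cv2.fitLine(Q,cv2.DIST_HUBER,0,.01,.01).ravel();a=np.arctan2(l[1],l[0])%np.pi;print('edge ang',a,l[2:])
e=P[0]+(P[1]-P[0])/2; print('centre from edge',l[2:]+.015*np.array([np.sin(a),-np.cos(a)]))
need(*P.mean(0),.025,a)
```

```text
[[0.6055, -0.3555], [0.6221, -0.3121], [0.6514, -0.3228], [0.6364, -0.3688]] [ 0.62885406 -0.3398014 ] [0.03359915 0.04652953 0.03121523 0.04839765]
edge ang 1.1994746 [ 0.6125268 -0.3337857]
centre from edge [ 0.6265045  -0.33922842]
t 13.65 pos [ 0.6488 -0.3482  0.2734] F [-1.   1.1  0.3] open 0.093 q6 -1.92 ang 1.3528
turn (do first) [ 0.1534  0.0025 -0.0059] then shift [0.2484 0.0216 0.0006] unturned shift [0.2485 0.0199 0.0031]
```

```bash
python3 -m inch '[[[0,0,0,0.08,0,0,1],[0,0,0,0.07,0,-0.005,1],[0.02,0.01,0,0,0,0,1],[0.04,0.01,0,0,0,0,1],[0.045,0,0,0,0,0,1],[0.04,0,0,0,0,0,1],[0.03,0,0,0,0,0,1],[0,0,0,0,0,0,1],[0,0,0,0,0,0,1],[0,0,0,0,0,0,1]]]' | sed -n 2p
python3 -c "
from h import *
need(.628,-.3393,.026,1.20)"
```

```text
tool_pos: [0.6318, -0.3385, 0.0992]
t 14.65 pos [ 0.6318 -0.3385  0.0992] F [-0.5  0.8  0.1] open 0.0927 q6 -1.79 ang 1.2204
turn (do first) [0.0204 0.001  0.0071] then shift [ 0.0732  0.0032 -0.0021] unturned shift [ 0.0732  0.0038 -0.0021]
```

```bash
python3 -m inch '[[[0.01,0.003,-0.002,0.02,0,0.007,1],[0.03,0,0,0,0,0,1],[0.02,0,0,0,0,0,1],[0.007,0,0,0,0,0,1],[0,0,0,0,0,0,1],[0,0,0,0,0,0,1],[0,0,0,0,0,0,1]]]' | sed -n 2p
python3 -c "
from h import *
need(.628,-.3393,.026,1.20)"
```

```text
tool_pos: [0.6354, -0.3447, 0.0437]
t 15.35 pos [ 0.6354 -0.3447  0.0437] F [-0.8  0.6  0.2] open 0.0927 q6 -1.77 ang 1.1967
turn (do first) [-0.0032 -0.0032  0.0189] then shift [0.0177 0.0089 0.0024] unturned shift [0.0176 0.0092 0.0024]
```

```bash
python3 -m inch '[[[0.008,0.005,0.002,-0.003,-0.002,0.015,1],[0.007,0.003,0.001,0,0,0,1],[0,0,0,0,0,0,1],[0,0,0,0,0,0,1]]]' | sed -n 2p
python3 -c "
from h import *
need(.628,-.3393,.026,1.20)"
```

```text
tool_pos: [0.63, -0.3395, 0.0302]
t 15.75 pos [ 0.63   -0.3395  0.0302] F [ 0.6 -0.2  0.3] open 0.0931 q6 -1.77 ang 1.1999
turn (do first) [-0.     -0.0018  0.0063] then shift [ 0.0042  0.002  -0.0006] unturned shift [ 0.0042  0.002  -0.0006]
```

```bash
python3 -m inch '[[[0.003,0.002,0,0,0,0.006,1],[0,0,0,0,0,0,1],[0,0,0,0,0,0,0],[0,0,0,0,0,0,0],[0,0,0,0,0,0,0],[0,0,0,0,0,0,0],[0,0,0,0,0,0,0],[0,0,0,0,0,0,0],[0,0,0,0,0,0,0]]]' 35| sed -n 2,5p
python3 -m inch '[[[-0.02,0,0,0,0,0,0],[-0.035,0,0,0,0,0,0],[-0.04,0,0,0,0,0,0],[-0.03,0,0,0,0,0,0],[0,0,0,0,0,0,0],[0,0,0,0,0,0,0]]]' | sed -n 2,5p
python3 -c "
from h import *
need(.4981,0,.13,1.757)"
```

```text
tool_pos: [0.6282, -0.3391, 0.0273]
orientation: [-0.933, 1.364, 0.931]
force: [0.7, 0.6, -0.7]
opening: 0.0481
tool_pos: [0.6248, -0.3362, 0.1486]
orientation: [-0.924, 1.368, 0.941]
force: [0.3, 0.1, -4.1]
opening: 0.0478
t 17.25 pos [ 0.6248 -0.3362  0.1486] F [ 0.3  0.1 -4.1] open 0.0478 q6 -1.76 ang 1.1999
turn (do first) [-0.5571  0.0039 -0.011 ] then shift [0.0186 0.0622 0.3539] unturned shift [0.0215 0.2397 0.2674]
```

```bash
python3 -m inch '[[[0,0.015,0.015,0,0,0,0],[0,0.028,0.032,0,0,0,0],[0,0.028,0.032,0,0,0,0],[0,0.028,0.032,0,0,0,0],[0,0.028,0.032,0,0,0,0],[0,0.028,0.032,0,0,0,0],[0,0.028,0.032,0,0,0,0],[0,0.025,0.03,0,0,0,0],[0,0.01,0.01,0,0,0,0],[0,0,0,-0.11,0,0,0],[0,0,0,-0.12,0,0,0],[0,0,0,-0.12,0,0,0],[0,0,0,-0.12,0,0,0],[0,0,0,-0.08,0,0,0],[0,0,0,0,0,0,0],[0,0,0,0,0,0,0]]]' | sed -n 2,5p
python3 -c "
from h import *
need(.4981,0,.0773,1.757)"
```

```text
tool_pos: [0.4852, -0.0127, 0.1121]
orientation: [-1.307, 1.136, 1.408]
force: [-0.6, 0.5, -2.9]
opening: 0.0477
t 18.85 pos [ 0.4852 -0.0127  0.1121] F [-0.6  0.5 -2.9] open 0.0477 q6 -1.91 ang 1.7664
turn (do first) [ 0.0102  0.0281 -0.0565] then shift [ 0.0348 -0.0151  0.0101] unturned shift [ 0.0341 -0.0171  0.009 ]
```

```bash
python3 -m inch '[[[0,-0.006,0.004,0.005,0.014,-0.028,0],[0,-0.006,0.004,0.005,0.012,-0.024,0],[0,0,0,0,0,0,0],[0,0,0,0,0,0,0]]]' | sed -n 2p
python3 -c "
from h import *
need(.4981,0,.0773,1.757)"
```

```text
tool_pos: [0.4943, -0.0027, 0.1091]
t 19.25 pos [ 0.4943 -0.0027  0.1091] F [ 0.1  0.1 -3. ] open 0.0482 q6 -1.86 ang 1.7494
turn (do first) [-0.0076  0.0019 -0.0065] then shift [ 0.0318 -0.0042  0.002 ] unturned shift [ 0.0318 -0.0044  0.002 ]
```

```bash
python3 -m inch '[[[0.008,-0.004,0.002,-0.007,0.002,-0.006,0],[0.01,0,0,0,0,0,0],[0.007,0,0,0,0,0,0],[0,0,0,0,0,0,0],[0,0,0,0,0,0,0]]]' | sed -n 2p
python3 -c "
from h import *
need(.4981,0,.0773,1.757)"
```

```text
tool_pos: [0.4975, -0.0002, 0.0809]
t 19.75 pos [ 4.975e-01 -2.000e-04  8.090e-02] F [ 0.7  0.4 -3.5] open 0.048 q6 -1.86 ang 1.7562
turn (do first) [-0.0008  0.0003 -0.0023] then shift [ 0.0036 -0.0007  0.    ] unturned shift [ 0.0036 -0.0007  0.    ]
```

```bash
python3 -m inch '[[[0.003,0,0,0,0,-0.002,0],[0,0,0,0,0,0,0],[0.001,0,0,0,0,0,0],[0.001,0,0,0,0,0,0]]]' | sed -n 2,4p
python3 -m inch '[[[0.001,0,0,0,0,0,0],[0.0015,0,0,0,0,0,0]]]' | sed -n 2,4p
```

```text
tool_pos: [0.4979, -0.0003, 0.0771]
orientation: [-1.344, 1.115, 1.344]
force: [-8.5, 1.4, 12.6]
tool_pos: [0.4981, -0.0003, 0.0771]
orientation: [-1.345, 1.115, 1.344]
force: [-10.2, 0.2, 16.2]
```

```bash
python3 -m inch '[[[0,0,0,0,0,0,0.8],[0,0,0,0,0,0,0.8],[0,0,0,0,0,0,0.9],[0,0,0,0,0,0,1],[-0.025,0,0,0,0,0,1],[-0.045,0,0,0,0,0,1],[-0.045,0,0,0,0,0,1],[-0.045,0,0,0,0,0,1],[-0.04,-0.02,0,0,0,0,1],[-0.02,-0.035,0,0,0,0,1],[0,-0.035,0,0,0,0,1],[0,-0.03,0,0,0,0,1],[0,0,0,0,0,0,1]]]' | sed -n 2,5p
python3 - <<'E'
from h import *
import pickle
c=cam('wrist','w5.png');pickle.dump(c,open('w5.pkl','wb'))
need(.466,.365,.3,.142)
E
```

```text
tool_pos: [0.6199, 0.0223, 0.3074]
orientation: [-1.346, 1.113, 1.339]
force: [-0.9, 0.5, -0.2]
opening: 0.093
t 21.7 pos [0.6187 0.0221 0.3077] F [-0.3 -0.3 -0.1] open 0.0927 q6 -1.8 ang 1.755
turn (do first) [1.613  0.0029 0.0043] then shift [ 0.0077  0.3611 -0.1026] unturned shift [0.0069 0.0873 0.3651]
```

View pics/w5.png

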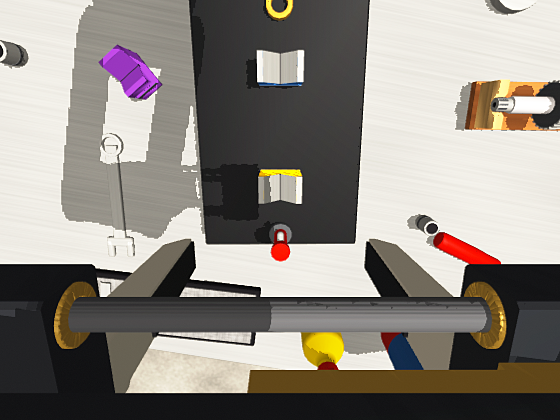

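```bash
python3 -m inch '[[[0,0.009,0.033,0,0,0,1],[0,0.009,0.033,0,0,0,1],[0,0.009,0.033,0,0,0,1],[0,0.009,0.033,0,0,0,1],[0,0.009,0.033,0,0,0,1],[0,0.009,0.033,0,0,0,1],[0,0.009,0.033,0,0,0,1],[0,0.009,0.033,0,0,0,1],[0,0.009,0.033,0,0,0,1],[0,0.009,0.033,0,0,0,1]]]' | sed -n 2p
python3 -m inch '[[[0,0,0,0.14,0,0,1],[0,0,0,0.14,0,0,1],[0,0,0,0.14,0,0,1],[0,0,0,0.14,0,0,1],[0,0,0,0.14,0,0,1],[0,0,0,0.14,0,0,1],[0,0,0,0.14,0,0,1],[0,0,0,0.14,0,0,1],[0,0,0,0.14,0,0,1],[0,0,0,0.14,0,0,1],[0,0,0,0.14,0,0,1],[0,0,0,0.08,0,0,1],[0,0,0,0,0,0,1],[0,0,0,0,0,0,1],[0,0,0,0,0,0,1]]]' | sed -n 2p
python3 - <<'E'
from h import *
import pickle
c=pickle.load(open('w5.pkl','rb'))
print('low',[pl(onz(c,u,v,.092)).tolist() for u,v in[(257,50),(302,50),(303,82),(257,82)]])
print('tall',[pl(onz(c,u,v,.102)).tolist() for u,v in[(259,176.5),(301,176.5),(302,204),(259,204)]])
c=cam('wrist');f=cv2.resize(c['frame'][:300,80:480],(800,600),interpolation=cv2.INTER_CUBIC);cv2.imwrite('pics/w6.png',f);pickle.dump(c,open('w6.pkl','wb'))
need(.466,.365,.08,.142)
E
```

```text
tool_pos: [0.458, 0.3319, 0.3054]
tool_pos: [0.4432, 0.3261, 0.3057]
low [[-78.8, -21.7], [-78.6, 24.2], [-48.0, 25.7], [-48.1, -22.3]]
tall [[49.8, -21.5], [49.9, 24.4], [81.0, 26.0], [80.9, -22.1]]
t 24.25 pos [0.4433 0.3262 0.3057] F [0.5 0.2 0.3] open 0.0925 q6 0.47 ang 0.0682
turn (do first) [-0.0738 -0.0022  0.0045] then shift [0.2257 0.0352 0.028 ] unturned shift [0.2255 0.0382 0.0258]
```

View pics/w6.png

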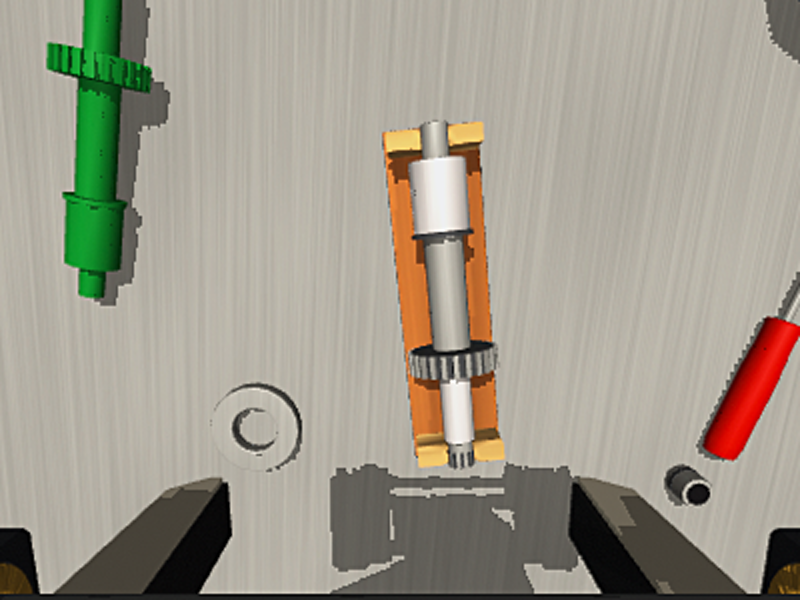

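The shaft lies in its rest: nose tip at full-frame (311,232), plain end (296,61), barrel centre line from (302.5,119) to (306,172), gear (307,180). The green shaft is clear to the left. Both blocks stand at plate x = +65.4 and -63.5, y = 1.4 mm.

Run:
```python
from h import *
import pickle
c=pickle.load(open('w6.pkl','rb'))
a=onz(c,297,61,.05);b=onz(c,311,232.5,.05);print(a,b,np.linalg.norm(a-b),'mid',(a+b)/2)
c1=onz(c,302.5,119,.06);c2=onz(c,306,172,.06);print(c1,c2,np.linalg.norm(c1-c2))
g=onz(c,307,174,.07);print('gear face',g)
d=a-b;print('ang',np.arctan2(d[1],d[0]));d=c1-c2;print(np.arctan2(d[1],d[0]))
m=(a+b)/2; need(m[0],m[1],.05,np.arctan2((a-b)[1],(a-b)[0])-np.pi/2)
```

```text
[0.45360079 0.46316486 0.05      ] [0.48884002 0.2578219  0.05      ] 0.20834475359246568 mid [0.47122041 0.36049338 0.05      ]
[0.46472206 0.39989902 0.06      ] [0.47431561 0.33832755 0.06      ] 0.06231438195764298
gear face [0.47480764 0.33760127 0.07      ]
ang 1.7407523803848606
1.7253651056487977
t 24.25 pos [0.4433 0.3262 0.3057] F [0.5 0.2 0.3] open 0.0925 q6 0.47 ang 0.0682
turn (do first) [-0.1018 -0.0022  0.0045] then shift [0.2557 0.0291 0.0333] unturned shift [0.2555 0.0335 0.0307]
```

```bash
python3 -m inch '[[[0,0,0,-0.1,-0.002,0.004,1],[0.02,0.01,0.011,0,0,0,1],[0.04,0.01,0.011,0,0,0,1],[0.045,0.009,0.011,0,0,0,1],[0.04,0,0,0,0,0,1],[0.02,0,0,0,0,0,1],[0,0,0,0,0,0,1],[0,0,0,0,0,0,1],[0,0,0,0,0,0,1]]]' | sed -n 2p
python3 -c "
from h import *
need(.4712,.3605,.05,.1685)"
```

```text
tool_pos: [0.4735, 0.3625, 0.1395]
t 25.15 pos [0.4735 0.3625 0.1395] F [-0.5 -0.5 -0. ] open 0.0928 q6 0.38 ang 0.1832
turn (do first) [ 0.0147  0.0062 -0.002 ] then shift [ 0.0895 -0.0016 -0.0026] unturned shift [ 0.0895 -0.0017 -0.0032]
```

```bash
python3 -m inch '[[[0.01,-0.002,-0.003,0.015,0.006,-0.002,1],[0.03,0,0,0,0,0,1],[0.025,0,0,0,0,0,1],[0.01,0,0,0,0,0,1],[0,0,0,0,0,0,1],[0,0,0,0,0,0,1],[0,0,0,0,0,0,1]]]' | sed -n 2p
python3 -c "
from h import *
need(.4712,.3605,.05,.1685)"
```

```text
tool_pos: [0.477, 0.3633, 0.0726]
t 25.85 pos [0.477  0.3633 0.0726] F [0.4 0.6 0.3] open 0.0932 q6 0.4 ang 0.1648
turn (do first) [-0.0036  0.0152 -0.0063] then shift [ 0.0226 -0.0018 -0.0062] unturned shift [ 0.0225 -0.002  -0.0065]
```

```bash
python3 -m inch '[[[0.01,-0.001,-0.003,-0.004,0.01,-0.004,1],[0.009,0,-0.003,0,0,0,1],[0,0,0,0,0,0,1],[0,0,0,0,0,0,1],[0,0,0,0,0,0,1]]]' | sed -n 2p
python3 -c "
from h import *
need(.4712,.3605,.05,.1685)"
```

```text
tool_pos: [0.4722, 0.3623, 0.0545]
t 26.35 pos [0.4722 0.3623 0.0545] F [-0.6  0.4 -0.7] open 0.0929 q6 0.4 ang 0.1693
turn (do first) [ 0.0008  0.0078 -0.0036] then shift [ 0.0045 -0.0016 -0.0013] unturned shift [ 0.0045 -0.0016 -0.0014]
```

```bash
python3 -m inch '[[[0.004,-0.002,-0.001,0,0.007,-0.003,1],[0,0,0,0,0,0,1],[0,0,0,0,0,0,1]]]' | sed -n 2p
python3 -c "
from h import *
need(.4712,.3605,.05,.1685)"
python3 -m inch '[[[0,0,0,0,0,0,0],[0,0,0,0,0,0,0],[0,0,0,0,0,0,0],[0,0,0,0,0,0,0],[0,0,0,0,0,0,0],[0,0,0,0,0,0,0],[0,0,0,0,0,0,0],[0,0,0,0,0,0,0],[0,0,0,0,0,0,0],[0,0,0,0,0,0,0]]]' 55| sed -n 2,5p
python3 -c "
from h import *
need(.4712,.3605,.05,.1685)"
```

```text
tool_pos: [0.4719, 0.3601, 0.0505]
t 26.65 pos [0.4719 0.3601 0.0505] F [-0.4 -0.2 -0.2] open 0.0929 q6 0.4 ang 0.1693
turn (do first) [ 0.0008  0.0008 -0.0005] then shift [ 0.0005  0.0005 -0.0006] unturned shift [ 0.0005  0.0005 -0.0006]
tool_pos: [0.4701, 0.3599, 0.0505]
orientation: [-0.133, 1.57, 0.133]
force: [-3.5, -1.6, 3.5]
opening: 0.0231
t 27.65 pos [0.4701 0.3599 0.0505] F [-3.5 -1.6  3.5] open 0.0231 q6 0.4 ang 0.1693
turn (do first) [ 0.0008 -0.0032 -0.0002] then shift [0.0005 0.0004 0.0012] unturned shift [0.0005 0.0004 0.0012]
```

```bash
python3 -m inch '[[[0,0,0,0,0,0,0],[-0.01,0,0,0,0,0,0],[-0.02,0,0,0,0,0,0],[-0.035,0,0,0,0,0,0],[-0.04,0,0,0,0,0,0],[-0.03,0,0,0,0,0,0],[0,0,0,0,0,0,0],[0,0,0,0,0,0,0],[0,0,0,0,0,0,0]]]' | sed -n 2,5p
python3 - <<'E'
from h import *
import pickle
c=cam('side');pickle.dump(c,open('s2.pkl','wb'));cv2.imwrite('pics/s2.png',cv2.resize(c['frame'][90:220,150:320],None,fx=4,fy=4,interpolation=cv2.INTER_CUBIC))
need(.5617,.0134,.18,1.757)
E
```

```text
tool_pos: [0.4657, 0.3562, 0.1819]
orientation: [-0.14, 1.584, 0.126]
force: [0.2, 0.5, -6.6]
opening: 0.0227
t 28.6 pos [0.4652 0.3558 0.1811] F [-0.3 -0.7 -6.9] open 0.0226 q6 0.4 ang 0.1689
turn (do first) [-1.588  -0.0212 -0.0094] then shift [ 0.0011 -0.0315 -0.3544] unturned shift [ 0.003  -0.3538  0.0376]
```

View pics/s2.png

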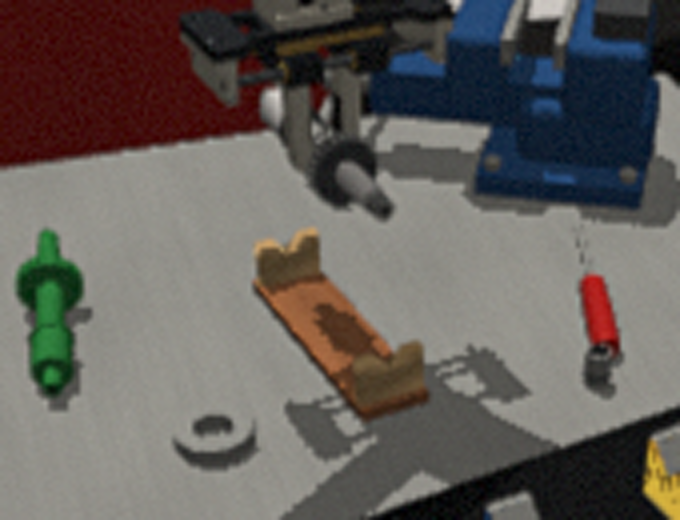

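The shaft is out of the rest, held by the barrel, with its nose tip at about (246,142) in the full frame.

```bash
python3 - <<'E'
from h import *
import pickle
c=pickle.load(open('s2.pkl','rb'))
p=np.array([.4652,.3558,.181]);u=np.array([np.cos(1.74),np.sin(1.74),0])
for dz in(-.02,-.01,0,.01,.02): print(dz,proj(c,p-.104*u+[0,0,dz]), proj(c,p+.104*u-[0,0,dz]))
E
python3 -m inch '[[[0,-0.03,0,0,0,0,0],[0,-0.035,0.004,0,0,0,0],[0,-0.035,0.004,-0.1,0,0,0],[0,-0.03,0,-0.14,0,0,0],[0,0,0,-0.14,0,0,0],[0,0,0,-0.14,0,0,0],[0,0,0,-0.14,0,0,0],[0,0,0,-0.14,0,0,0],[0,0,0,-0.14,0,0,0],[0,0,0,-0.14,0,0,0],[0,0,0,-0.14,0,0,0],[0,0,0,-0.14,0,0,0],[0,0,0,-0.14,0,0,0],[0,0,0,0,0,0,0],[0,0,0,0,0,0,0],[0,0,0,0,0,0,0]]]' | sed -n 2,5p
python3 -c "
from h import *
need(.5617,.0134,.18,1.757)"
```

```text
-0.02 [[246.19676679 148.4646844 ]] [[216.73880254 107.49542172]]
-0.01 [[246.12221059 145.45177236]] [[216.95394511 110.41940246]]
0 [[246.0468201  142.40514547]] [[217.16693848 113.31417361]]
0.01 [[245.97058123 139.32423462]] [[217.37781469 116.18017068]]
0.02 [[245.89347959 136.20845785]] [[217.58660516 119.01782057]]
tool_pos: [0.4802, 0.2172, 0.1448]
orientation: [-1.304, 1.206, 1.363]
force: [0.0, 0.8, -6.0]
opening: 0.0228
t 30.2 pos [0.4802 0.2172 0.1448] F [ 0.   0.8 -6. ] open 0.0228 q6 -1.39 ang 1.723
turn (do first) [-0.0347 -0.0179 -0.074 ] then shift [-0.0352 -0.0423 -0.2154] unturned shift [-0.0347 -0.0472 -0.2145]
```

```bash
python3 -m inch '[[[-0.02,0,0,-0.03,-0.012,-0.04,0],[-0.02,0,0,0,-0.006,-0.03,0],[0,0,0,0,0,0,0],[0,0,0,0,0,0,0]]]' | sed -n 2p
python3 -c "
from h import *
need(.5617,.0134,.18,1.757)"
```

```text
tool_pos: [0.4808, 0.2176, 0.1825]
t 30.6 pos [0.4808 0.2176 0.1825] F [ 0.3  0.5 -6.7] open 0.0229 q6 -1.42 ang 1.7433
turn (do first) [-0.0137  0.     -0.0075] then shift [ 0.0025 -0.0417 -0.2156] unturned shift [ 0.0022 -0.0447 -0.215 ]
```

```bash
python3 -m inch '[[[0,-0.005,-0.025,-0.01,0,-0.005,0],[0,-0.005,-0.028,0,0,0,0],[0,-0.005,-0.028,0,0,0,0],[0,-0.005,-0.028,0,0,0,0],[0,-0.005,-0.028,0,0,0,0],[0,-0.005,-0.028,0,0,0,0],[0,-0.005,-0.025,0,0,0,0],[0,-0.005,-0.015,0,0,0,0],[0,0,0,0,0,0,0],[0,0,0,0,0,0,0],[0,0,0,0,0,0,0]]]' | sed -n 2p
python3 -c "
from h import *
need(.5617,.0134,.15,1.757)"
```

```text
tool_pos: [0.554, 0.0174, 0.1683]
t 31.7 pos [0.554  0.0174 0.1683] F [-0.2  0.4 -5.9] open 0.0229 q6 -1.81 ang 1.7451
turn (do first) [-0.0119  0.0043 -0.0242] then shift [ 0.0183 -0.0069 -0.0053] unturned shift [ 0.0181 -0.0074 -0.0053]
```

```bash
python3 -m inch '[[[0,-0.006,-0.004,-0.011,0.004,-0.023,0],[0,0,0,0,0,0,0],[0,0,0,0,0,0,0],[0,0,0,0,0,0,0]]]' | sed -n 2p
python3 - <<'E'
from h import *
import pickle
c=cam('side');pickle.dump(c,open('s3.pkl','wb'));cv2.imwrite('pics/s3.png',cv2.resize(c['frame'][120:290,220:390],None,fx=3.5,fy=3.5,interpolation=cv2.INTER_CUBIC))
need(.5617,.0134,.15,1.757)
s,p,R=tool();u=np.array([np.cos(YAW),np.sin(YAW),0])
print('proj nose, end',proj(c,[p+.104*u,p-.104*u]).round(1).tolist())
E
```

```text
tool_pos: [0.5605, 0.017, 0.168]
t 32.15 pos [0.5605 0.017  0.1681] F [ 0.8  0.4 -5.8] open 0.0228 q6 -1.82 ang 1.7604
turn (do first) [0.0034 0.0007 0.0007] then shift [ 0.0181 -0.0005 -0.0038] unturned shift [ 0.0181 -0.0005 -0.0038]
proj nose, end [[335.9, 176.1], [267.1, 199.7]]
```

View pics/s3.png

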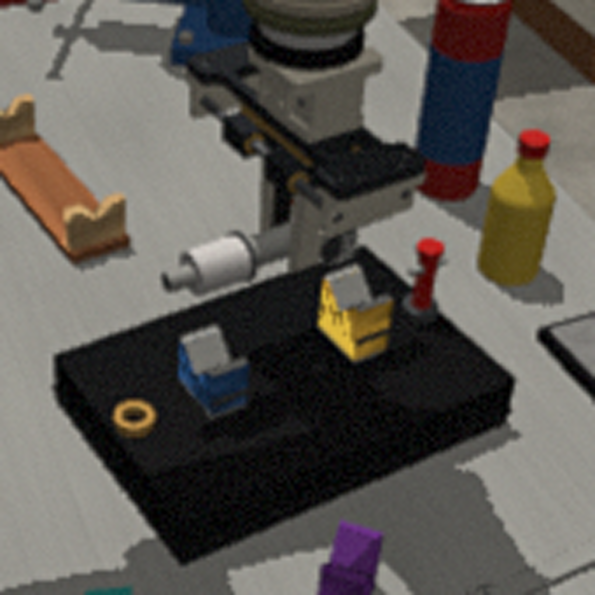

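The shaft is over the blocks. Its plain end is at (267.7,200.6), within 1 px of where it should project, so it is level and not shifted along its length. Thick journal is over the blue block, nose towards the stop.

```bash
python3 -m inch '[[[0.005,0,-0.004,0.003,0,0,0],[0.012,0,0,0,0,0,0],[0.012,0,0,0,0,0,0],[0.008,0,0,0,0,0,0],[0,0,0,0,0,0,0],[0,0,0,0,0,0,0]]]' | sed -n 2p
python3 -c "
from h import *
need(.5617,.0134,.0985,1.757)"
```

```text
tool_pos: [0.5602, 0.0128, 0.1262]
t 32.75 pos [0.5602 0.0128 0.1262] F [ 0.6  0.1 -6.3] open 0.0227 q6 -1.83 ang 1.7569
turn (do first) [-0.0001  0.0014 -0.0018] then shift [ 0.0277 -0.0016  0.0003] unturned shift [ 0.0277 -0.0016  0.0002]
```

```bash
python3 -m inch '[[[0.006,-0.002,0,0,0.001,-0.002,0],[0.006,0,0,0,0,0,0],[0.006,0,0,0,0,0,0],[0.003,0,0,0,0,0,0],[0,0,0,0,0,0,0],[0,0,0,0,0,0,0]]]' | sed -n 2p
python3 -c "
from h import *
need(.5617,.0134,.0985,1.757)"
```

```text
tool_pos: [0.5629, 0.0133, 0.104]
t 33.35 pos [0.5629 0.0133 0.104 ] F [ 0.2 -0.7 -6.1] open 0.0229 q6 -1.82 ang 1.7571
turn (do first) [ 0.0001 -0.      0.0015] then shift [0.0055 0.0012 0.0003] unturned shift [0.0055 0.0012 0.0003]
```

```bash
python3 -m inch '[[[0.003,0.001,0,0,0,0,0],[0.001,0,0,0,0,0,0],[0,0,0,0,0,0,0]]]' | sed -n 2,4p
python3 -m inch '[[[0.0015,0,0,0,0,0,0],[0.001,0,0,0,0,0,0]]]' | sed -n 2,4p
python3 -m inch '[[[0.001,0,0,0,0,0,0],[0.0015,0,0,0,0,0,0]]]' | sed -n 2,4p
```

```text
tool_pos: [0.5623, 0.013, 0.1003]
orientation: [-1.346, 1.113, 1.343]
force: [0.6, -0.4, -6.0]
tool_pos: [0.5633, 0.0124, 0.0993]
orientation: [-1.348, 1.113, 1.341]
force: [-0.2, -1.6, -2.1]
tool_pos: [0.564, 0.0118, 0.0986]
orientation: [-1.349, 1.113, 1.339]
force: [-9.1, -1.4, 13.9]
```

```bash
python3 -m inch '[[[0,0,0,0,0,0,0.4],[0,0,0,0,0,0,0.5],[0,0,0,0,0,0,0.7],[0,0,0,0,0,0,0.8],[-0.02,0,0,0,0,0,0.8],[-0.04,0,0,0,0,0,0.8],[-0.045,0,0,0,0,0,1],[-0.045,0,0,0,0,0,1],[-0.03,-0.02,0,0,0,0,1],[0,-0.03,0,0,0,0,1],[0,0,0,0,0,0,1],[0,0,0,0,0,0,1]]]' | sed -n 2,5p
python3 - <<'E'
from h import *
import pickle
c=cam('wrist','w7.png');pickle.dump(c,open('w7.pkl','wb'))
need(.5731,-.047,.2,1.757)
E
```

```text
tool_pos: [0.6138, 0.023, 0.2865]
orientation: [-1.35, 1.108, 1.338]
force: [-0.5, -0.1, 0.5]
opening: 0.0928
t 35.3 pos [0.6133 0.023  0.2859] F [-0.5 -0.1 -0.2] open 0.0933 q6 -1.8 ang 1.7573
turn (do first) [ 0.0003 -0.001   0.0089] then shift [ 0.0859  0.0525 -0.0613] unturned shift [ 0.0855  0.0533 -0.0612]
```

View pics/w7.png

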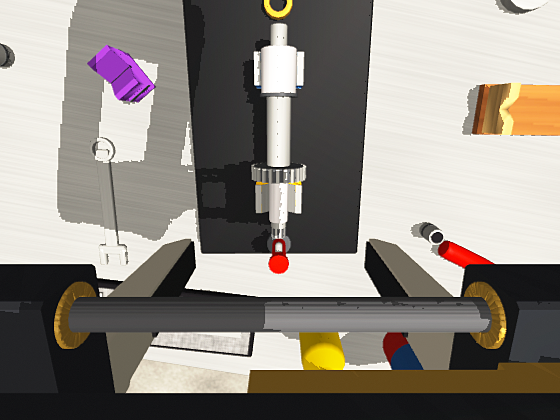

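The shaft lies in both blocks, nose at the stop side (tip near (279,237)) and plain end (278,25). The gear clears the tall block.

Run:
```python
from h import *
import pickle
c=pickle.load(open('w7.pkl','rb'))
for n,u,v,z in[('end',278.5,24,.098),('nose',279,237,.098),('thick/barrel edge top',278,96,.115),('thick far edge',278,46,.115),('gear face',278,166,.1255),('low block L',255,52,.092),('low block R',304,52,.092),('tall L',256,212,.102),('tall R',301,212,.102)]: print(n,pl(onz(c,u,v,z)))
```

```text
end [-100.7    1.8]
nose [108.9   2.1]
thick/barrel edge top [-36.7   1.3]
thick far edge [-79.    1.4]
gear face [26.8  1.3]
low block L [-78.  -20.8]
low block R [-78.   26.2]
tall L [ 79.2 -22.2]
tall R [79.1 25.4]
```

Run:
```python
from h import *
import pickle
c=pickle.load(open('w7.pkl','rb'));f=c['frame']
for v in range(224,262): print(v,pl(onz(c,279,v,.098))[0],[f[v,u].tolist() for u in(276,279,282)])
print([ (v,f[v,278].tolist()) for v in range(16,30,1)])
```

```text
224 93.9 [[144, 155, 158], [242, 249, 252], [139, 150, 155]]
225 95.0 [[147, 157, 161], [243, 249, 252], [233, 239, 241]]
226 96.2 [[148, 158, 161], [242, 250, 252], [230, 237, 239]]
227 97.3 [[152, 160, 163], [246, 253, 255], [233, 240, 243]]
228 98.5 [[154, 165, 168], [242, 252, 255], [225, 240, 244]]
229 99.6 [[161, 173, 175], [87, 92, 95], [73, 73, 74]]
230 100.8 [[164, 175, 180], [88, 96, 100], [100, 99, 101]]
231 101.9 [[163, 174, 178], [90, 95, 101], [102, 102, 103]]
232 103.1 [[163, 173, 180], [110, 118, 122], [101, 102, 102]]
233 104.2 [[160, 172, 178], [209, 225, 231], [100, 101, 101]]
234 105.4 [[154, 166, 170], [255, 255, 255], [100, 100, 100]]
235 106.6 [[174, 187, 191], [251, 255, 255], [100, 100, 102]]
236 107.7 [[255, 255, 255], [249, 255, 255], [99, 99, 99]]
237 108.9 [[255, 255, 255], [252, 255, 255], [116, 118, 116]]
238 110.1 [[190, 204, 228], [183, 197, 225], [180, 187, 183]]
239 111.2 [[0, 0, 100], [0, 0, 108], [41, 43, 132]]
240 112.4 [[0, 2, 114], [0, 0, 119], [0, 0, 141]]
241 113.6 [[0, 3, 111], [17, 20, 116], [0, 3, 141]]
242 114.8 [[34, 36, 98], [96, 103, 1
[... 691 characters left out ...]
 96], [9, 10, 93]]
255 130.2 [[8, 12, 149], [11, 14, 197], [9, 12, 119]]
256 131.4 [[14, 27, 255], [19, 38, 255], [21, 30, 254]]
257 132.6 [[3, 26, 255], [4, 23, 255], [2, 23, 255]]
258 133.9 [[4, 25, 255], [3, 23, 255], [0, 23, 255]]
259 135.1 [[3, 24, 255], [2, 25, 255], [0, 23, 255]]
260 136.3 [[0, 20, 255], [0, 24, 255], [5, 25, 255]]
261 137.5 [[0, 22, 255], [0, 24, 255], [0, 24, 255]]
[(16, [78, 255, 255]), (17, [49, 171, 249]), (18, [20, 60, 89]), (19, [26, 73, 104]), (20, [53, 62, 68]), (21, [56, 54, 55]), (22, [64, 67, 69]), (23, [174, 187, 191]), (24, [252, 255, 255]), (25, [240, 246, 248]), (26, [240, 245, 247]), (27, [239, 245, 247]), (28, [240, 246, 247]), (29, [241, 246, 248])]
```

```bash
python3 -m inch '[[[-0.01,0,-0.02,0,0,0.008,1],[-0.01,0.015,-0.037,0,0,0,1],[-0.01,0.015,-0.037,0,0,0,1],[0,0.015,-0.037,0,0,0,1],[0,0.015,-0.037,0,0,0,1],[0,0.015,-0.037,0,0,0,1],[0,0.015,-0.037,0,0,0,1],[0,0.015,-0.037,0,0,0,1],[0,0.015,-0.037,0,0,0,1],[0,0.015,-0.037,0,0,0,1],[0,0.015,-0.037,0.09,0,0,1],[0,0.015,-0.02,0.09,0,0,1],[0,0,0,0,0,0,1],[0,0,0,0,0,0,1],[0,0,0,0,0,0,1]]]' | sed -n 2,5p
python3 - <<'E'
from h import *
import pickle
c=cam('wrist');pickle.dump(c,open('w8.pkl','wb'));cv2.imwrite('pics/w8.png',cv2.resize(c['frame'][:300,80:480],(800,600),interpolation=cv2.INTER_CUBIC))
need(.469,-.412,.2,1.57)
E
```

```text
tool_pos: [0.5077, -0.4199, 0.3062]
orientation: [-1.198, 1.212, 1.228]
force: [-0.4, -0.4, 1.0]
opening: 0.093
t 36.85 pos [ 0.508  -0.4196  0.3062] F [-0.6  0.8 -0.2] open 0.0931 q6 -2.34 ang 1.5757
turn (do first) [ 0.0058  0.0087 -0.0158] then shift [0.1062 0.039  0.0076] unturned shift [0.1069 0.0372 0.0068]
```

View pics/w8.png

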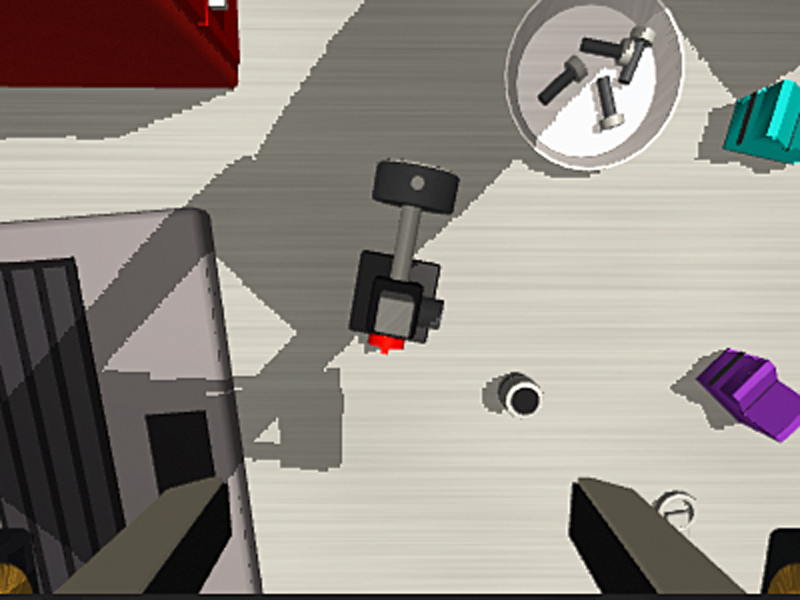

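Gauge: column top centre at full-frame (277.5,157), dial (288,93). Base-top corners (262,125.5), (300,131.5), (293,171), (254.5,165.5), with the clamp screw on the +y side.

Run:
```python
from h import *
import pickle
c=pickle.load(open('w8.pkl','rb'))
B=np.array([onz(c,u,v,.044)[:2] for u,v in[(262,125.5),(300,131.5),(293,171),(254.5,165.5)]]);print('base',B.mean(0),np.linalg.norm(np.roll(B,1,0)-B,axis=1))
e=(B[1]-B[0]+B[2]-B[3]);print('y ang',np.arctan2(e[1],e[0]));e=(B[3]-B[0]+B[2]-B[1]);print('x ang',np.arctan2(e[1],e[0]))
T=np.array([onz(c,80+u/2,v/2,.165)[:2] for u,v in[(380,294),(413,297),(410,337),(376,334)]]);print('col',T.mean(0),np.linalg.norm(np.roll(T,1,0)-T,axis=1))
d=onz(c,80+416/2,93,.12)[:2];a=onz(c,80+405/2,245/2,.108+.004)[:2];print('dial',d,a);k=T.mean(0)-d;print('x ang col-dial',np.arctan2(k[1],k[0]),np.linalg.norm(k))
```

```text
base [ 0.4681046  -0.41867778] [0.04983682 0.04707757 0.04932761 0.04898328]
y ang 1.4271796637520775
x ang -0.18017175994172657
col [ 0.46750421 -0.41889272] [0.01762885 0.01451847 0.01761698 0.01517662]
dial [ 0.40918027 -0.40861643] [ 0.43697266 -0.41365926]
x ang col-dial -0.17440343434722488 0.05922232283574269
```

```bash
python3 -m inch '[[[0,0,0,0.09,0.004,-0.008,1],[0,0,0,0.08,0.004,-0.008,1],[0,0.02,0.004,0,0,0,1],[0.02,0.018,0.004,0,0,0,1],[0.04,0,0,0,0,0,1],[0.02,0,0,0,0,0,1],[0,0,0,0,0,0,1],[0,0,0,0,0,0,1],[0,0,0,0,0,0,1]]]' | sed -n 2p
python3 -c "
from h import *
need(.4677,-.4188,.149,1.405)"
```

```text
tool_pos: [0.4775, -0.3946, 0.2287]
t 37.75 pos [ 0.4775 -0.3946  0.2287] F [ 0.6 -0.4  0.4] open 0.0932 q6 -2.2 ang 1.421
turn (do first) [ 0.016  -0.0028  0.0064] then shift [ 0.0797  0.0057 -0.0255] unturned shift [ 0.0797  0.0066 -0.0252]
```

```bash
python3 -m inch '[[[0,0.006,-0.025,0.016,-0.003,0.006,1],[0.02,0,0,0,0,0,1],[0.02,0,0,0,0,0,1],[0,0,0,0,0,0,1],[0,0,0,0,0,0,1],[0,0,0,0,0,0,1]]]' | sed -n 2p
python3 -c "
from h import *
need(.4677,-.4188,.149,1.405)"
```

```text
tool_pos: [0.473, -0.422, 0.1996]
t 38.35 pos [ 0.473  -0.422   0.1996] F [0.4 0.1 0.2] open 0.0931 q6 -2.22 ang 1.408
turn (do first) [ 0.0031 -0.0087  0.0128] then shift [0.0506 0.0057 0.0023] unturned shift [0.0505 0.0064 0.0027]
```

```bash
python3 -m inch '[[[0.01,0.005,0.002,0.003,-0.008,0.012,1],[0.02,0,0,0,0,0,1],[0.015,0,0,0,0,0,1],[0,0,0,0,0,0,1],[0,0,0,0,0,0,1],[0,0,0,0,0,0,1]]]' | sed -n 2p
python3 -c "
from h import *
need(.4677,-.4188,.149,1.405)"
```

```text
tool_pos: [0.4695, -0.4199, 0.1568]
t 38.95 pos [ 0.4695 -0.4199  0.1568] F [0.6 0.5 1.1] open 0.0932 q6 -2.22 ang 1.4054
turn (do first) [ 0.0004 -0.0029  0.0034] then shift [0.0078 0.002  0.0008] unturned shift [0.0078 0.002  0.0009]
```

```bash
python3 -m inch '[[[0.007,0.002,0.001,0,-0.003,0.003,1],[0,0,0,0,0,0,1],[0,0,0,0,0,0,1],[0,0,0,0,0,0,1]]]' | sed -n 2p
python3 -c "
from h import *
need(.4677,-.4188,.149,1.405)"
python3 -m inch '[[[0,0,0,0,0,0,0],[0,0,0,0,0,0,0],[0,0,0,0,0,0,0],[0,0,0,0,0,0,0],[0,0,0,0,0,0,0],[0,0,0,0,0,0,0],[0,0,0,0,0,0,0],[0,0,0,0,0,0,0],[0,0,0,0,0,0,0],[0,0,0,0,0,0,0],[0,0,0,0,0,0,0],[0,0,0,0,0,0,0]]]' 45| sed -n 2,5p
python3 -c "
from h import *
need(.4677,-.4188,.149,1.405)"
```

```text
tool_pos: [0.4683, -0.4192, 0.1511]
t 39.35 pos [ 0.4683 -0.4192  0.1511] F [ 0.1 -0.  -0.3] open 0.093 q6 -2.22 ang 1.4054
turn (do first) [ 0.0004 -0.0012  0.0022] then shift [0.0021 0.0006 0.0003] unturned shift [0.0021 0.0006 0.0003]
tool_pos: [0.4685, -0.4196, 0.1517]
orientation: [-1.089, 1.282, 1.083]
force: [0.1, 0.5, 0.4]
opening: 0.0157
t 40.55 pos [ 0.4685 -0.4196  0.1517] F [0.1 0.5 0.4] open 0.0157 q6 -2.22 ang 1.4053
turn (do first) [ 0.0003 -0.0017  0.0031] then shift [0.0027 0.001  0.0006] unturned shift [0.0027 0.001  0.0006]
```

```bash
python3 -m inch '[[[0,0,0,0,0,0,0],[-0.01,0,0,0,0,0,0],[-0.02,0,0,0,0,0,0],[-0.035,0,0,0,0,0,0],[-0.04,0,0,0,0,0,0],[-0.04,0,0,0,0,0,0],[-0.015,0,0,0,0,0,0],[0,-0.01,0.02,0,0,0,0],[0,-0.01,0.025,0,0,0,0],[0,-0.01,0.025,0,0,0,0],[0,-0.01,0.025,0,0,0,0],[0,-0.01,0.02,0,0,0,0],[0,0,0,0,0,0,0],[0,0,0,0,0,0,0]]]' | sed -n 2,5p
python3 -c "
from h import *
need(.5748,-.045,.29,.1865)"
```

```text
tool_pos: [0.5325, -0.3054, 0.3094]
orientation: [-1.066, 1.286, 1.106]
force: [-0.8, -0.6, -7.0]
opening: 0.016
t 41.95 pos [ 0.5325 -0.3054  0.3094] F [-0.8 -0.6 -7. ] open 0.016 q6 -2.01 ang 1.4036
turn (do first) [ 1.2172e+00 -3.0000e-04 -2.5600e-02] then shift [0.0194 0.248  0.0899] unturned shift [0.023  0.0012 0.2635]
```

```bash
python3 -m inch '[[[0,0,0,0.08,0,-0.02,0],[0,0,0,0.12,0,0,0],[0,0,0,0.12,0,0,0],[0,0,0,0.12,0,0,0],[0,0,0,0.12,0,0,0],[0,0,0,0.12,0,0,0],[0,0,0,0.12,0,0,0],[0,0,0,0.12,0,0,0],[0,0,0,0.12,0,0,0],[0,0,0,0.12,0,0,0],[0,0,0,0.05,0,0,0],[0,0,0,0,0,0,0],[0,0,0,0,0,0,0],[0,0,0,0,0,0,0]]]' | sed -n 2,5p
python3 -c "
from h import *
need(.5748,-.045,.29,.1865)"
```

```text
tool_pos: [0.5215, -0.3143, 0.3036]
orientation: [-0.09, 1.58, 0.119]
force: [-0.1, 1.0, -6.2]
opening: 0.0153
t 43.35 pos [ 0.5215 -0.3143  0.3036] F [-0.1  1.  -6.2] open 0.0153 q6 -0.76 ang 0.1332
turn (do first) [-0.0534 -0.0101 -0.0195] then shift [0.0136 0.2547 0.1023] unturned shift [0.0176 0.2595 0.0888]
```

```bash
python3 -m inch '[[[0,0,0,-0.053,-0.01,-0.02,0],[0,0.015,0.006,0,0,0,0],[0,0.028,0.011,0,0,0,0],[0,0.028,0.011,0,0,0,0],[0,0.028,0.011,0,0,0,0],[0,0.028,0.011,0,0,0,0],[0,0.028,0.011,0,0,0,0],[0,0.028,0.011,0,0,0,0],[0,0.028,0.011,0,0,0,0],[0,0.02,0.01,0,0,0,0],[0,0.01,0.006,0,0,0,0],[0,0,0,0,0,0,0],[0,0,0,0,0,0,0],[0,0,0,0,0,0,0]]]' | sed -n 2,5p
python3 -c "
from h import *
need(.5748,-.045,.2517,.1865)"
```

```text
tool_pos: [0.5725, -0.0451, 0.3034]
orientation: [-0.148, 1.569, 0.152]
force: [0.2, 0.1, -6.5]
opening: 0.0156
t 44.75 pos [ 0.5725 -0.0451  0.3034] F [ 0.2  0.1 -6.5] open 0.0156 q6 -0.36 ang 0.1907
turn (do first) [ 0.0042 -0.0029 -0.0032] then shift [ 0.0517 -0.0003  0.0023] unturned shift [ 0.0517 -0.0005  0.0025]
```

```bash
python3 -m inch '[[[0.01,0,0.002,0.004,-0.003,-0.003,0],[0.02,0,0,0,0,0,0],[0.02,0,0,0,0,0,0],[0.012,0,0,0,0,0,0],[0,0,0,0,0,0,0],[0,0,0,0,0,0,0],[0,0,0,0,0,0,0]]]' | sed -n 2p
python3 - <<'E'
from h import *
need(.5748,-.045,.2017,.1865)
a=cam('side');b=cam('wrist')
f=lambda I,x,y,w,h:cv2.resize(I[y:y+h,x:x+w],(400,400),interpolation=cv2.INTER_CUBIC)
cv2.imwrite('pics/f1.png',np.hstack([f(a['frame'],220,130,160,160),f(b['frame'],80,0,400,400)]))
s,p,R=tool()
import pickle;pickle.dump((a,b,p),open('f1.pkl','wb'))
u=np.array([np.cos(.1865),np.sin(.1865),0]);v=np.array([-u[1],u[0],0])
tip=p+.06*v-[0,0,.1517-.065];print('tip side px',(proj(a,tip)[0]-[220,130])*2.5,'tip over axis pt',(proj(a,[*tip[:2],.11])[0]-[220,130])*2.5)
E
```

```text
tool_pos: [0.5741, -0.0504, 0.2377]
t 45.45 pos [ 0.5741 -0.0504  0.2377] F [ 0.4 -0.5 -6.5] open 0.0155 q6 -0.35 ang 0.1781
turn (do first) [-0.0084  0.0003  0.0018] then shift [0.036  0.0052 0.0017] unturned shift [0.036  0.0053 0.0017]
tip side px [211.91613457 160.85585477] tip over axis pt [209.0130331  192.71044403]
```

View pics/f1.png

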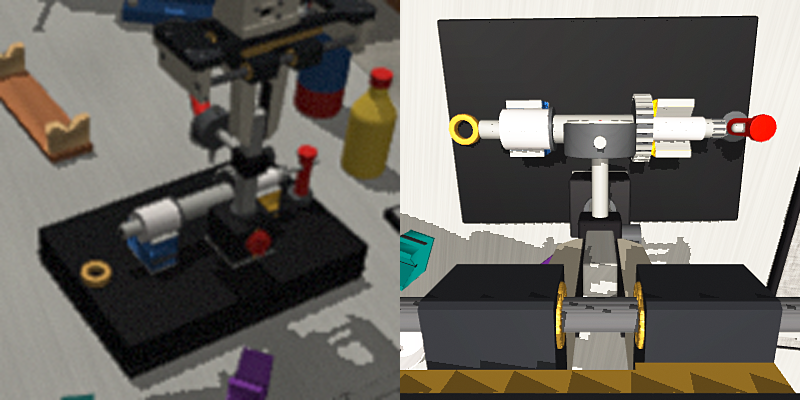

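The gauge hangs upright right of the shaft, with its dial over the barrel midway between the blocks. The nose ends short of the stop pin. Lowering now.

```bash
python3 -m inch '[[[0.005,0.005,0.002,-0.008,0,0.002,0],[0.01,0,0,0,0,0,0],[0.01,0,0,0,0,0,0],[0.003,0,0,0,0,0,0],[0,0,0,0,0,0,0],[0,0,0,0,0,0,0],[0,0,0,0,0,0,0]]]' | sed -n 2p
python3 -c "
from h import *
need(.5748,-.045,.2017,.1865)"
```

```text
tool_pos: [0.5763, -0.0443, 0.2089]
t 46.25 pos [ 0.5763 -0.0443  0.2089] F [ 0.6  0.3 -7.4] open 0.016 q6 -0.35 ang 0.1878
turn (do first) [0.0013 0.0032 0.0006] then shift [ 0.0072 -0.0004 -0.0016] unturned shift [ 0.0071 -0.0004 -0.0016]
```

```bash
python3 -m inch '[[[0.003,-0.0005,-0.0015,0.001,0.003,0,0],[0.0015,0,0,0,0,0,0],[0,0,0,0,0,0,0],[0,0,0,0,0,0,0]]]' | sed -n 2,4p
python3 -m inch '[[[0.0015,0,0,0,0,0,0],[0.001,0,0,0,0,0,0]]]' | sed -n 2,4p
python3 -m inch '[[[0.001,0,0,0,0,0,0],[0.001,0,0,0,0,0,0]]]' | sed -n 2,4p
python3 -c "
from h import *
need(.5748,-.045,.2017,.1865)"
```

```text
tool_pos: [0.5753, -0.0454, 0.2048]
orientation: [-0.147, 1.565, 0.146]
force: [-0.2, -0.4, -6.3]
tool_pos: [0.5755, -0.0454, 0.2026]
orientation: [-0.147, 1.564, 0.145]
force: [0.2, -0.3, -6.0]
tool_pos: [0.5759, -0.0456, 0.2017]
orientation: [-0.148, 1.563, 0.145]
force: [-4.2, -1.1, 4.6]
t 47.05 pos [ 0.5759 -0.0456  0.2017] F [-4.2 -1.1  4.6] open 0.0157 q6 -0.35 ang 0.1864
turn (do first) [-0.0001  0.003   0.0021] then shift [-0.      0.0008 -0.001 ] unturned shift [-0.      0.0008 -0.001 ]
```

```bash
python3 -m inch '[[[0.001,0,0,0,0,0,0],[0,0,0,0,0,0,0.4],[0,0,0,0,0,0,0.4],[0,0,0,0,0,0,0.6],[0,0,0,0,0,0,0.7],[0,0,0,0,0,0,0.7]]]' | sed -n 2,5p
python3 -m inch '[[[-0.01,0,0,0,0,0,0.7],[-0.02,0,0,0,0,0,0.7],[-0.04,0,0,0,0,0,0.7],[-0.03,-0.02,0,0,0,0,0.7],[0,-0.03,0,0,0,0,0.7],[0,-0.02,0,0,0,0,0.7],[0,0,0,0,0,0,0.7],[0,0,0,0,0,0,0.7]]]' | sed -n 2,5p
python3 - <<'E'
from h import *
import pickle
a=cam('side');b=cam('wrist')
f=lambda I,x,y,w,h:cv2.resize(I[y:y+h,x:x+w],(400,400),interpolation=cv2.INTER_CUBIC)
cv2.imwrite('pics/f2.png',np.hstack([f(a['frame'],220,130,160,160),f(b['frame'],80,0,400,400)]))
pickle.dump((a,b),open('f2.pkl','wb'))
need(.5748,-.045,.2017,.1865)
E
```

```text
tool_pos: [0.5784, -0.0458, 0.2043]
orientation: [-0.149, 1.555, 0.144]
force: [0.2, 0.1, -0.4]
opening: 0.0511
tool_pos: [0.5907, -0.1156, 0.314]
orientation: [-0.151, 1.552, 0.144]
force: [0.4, -0.4, 0.8]
opening: 0.0648
t 48.55 pos [ 0.5906 -0.1151  0.3136] F [ 0.  -0.6  0.1] open 0.0651 q6 -0.47 ang 0.1891
turn (do first) [0.0026 0.0126 0.006 ] then shift [ 0.1119  0.0718 -0.0026] unturned shift [ 0.1114  0.0725 -0.0038]
```

View pics/f2.png

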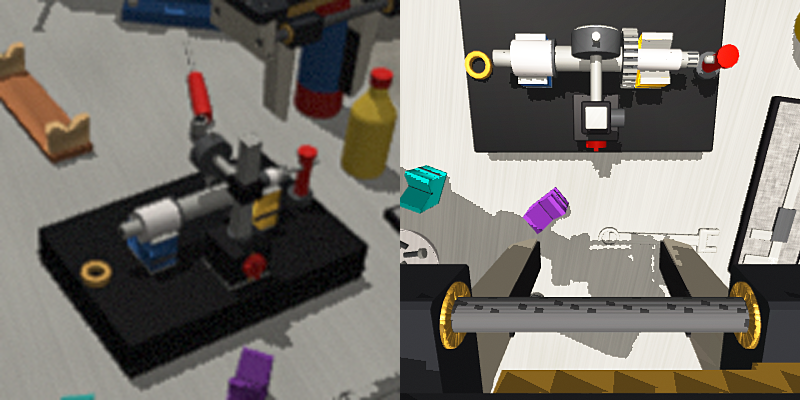

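Run:
```python
from h import *
import pickle
a,c=pickle.load(open('f2.pkl','rb'))
for n,u,v,z in[('column top',277,118,.215),('base knobside edge',276,141,.094),('dial centre',276,41,.17),('end',173,57,.1),('nose',380,60,.1),('thick L',191,54,.115),('thick R',231,54,.115),('gear',309,58,.12),('stop',408,55,.118)]: print(n,pl(onz(c,u,v,z)))
```

```text
column top [  4.4 -57.3]
base knobside edge [  3.9 -82.3]
dial centre [3.9 2.9]
end [-100.5    1.9]
nose [ 1.107e+02 -1.000e-01]
thick L [-78.6   2.2]
thick R [-39.8   2.4]
gear [35.8 -1.7]
stop [132.2   1.7]
```

```bash
python3 -c "
from plant import workorder; print(workorder.close_job())"
```

```text
the job is handed in; nothing more can be done
None
```

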